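# Pack a slide mailer in a dowelled transport clamp

### The job

Pack the white slide mailer for transport: lay it flat in the nest on the clamp base, between the low corner stops, then take the loose cover plate by its rib and lower it level over the two locating pins, round hole on the thick pin and slot on the thin pin, until it rests fully home on both pin shoulders. Keep hold of the cover until it is home and do not force it. Leave everything else on the bench where it stands.

Things in the scene. Friction and masses are not known exactly. Their poses are not given: they have to be found in the camera images.
- clamp_base: Dark metal clamp base, fixed to the bench: 80 mm (own x) by 134 mm (own y), top face 30 mm above the bench. Origin at the centre of its underside, on the bench; z up. At own y = +52 and -52 mm stand round shoulders, 19 mm diameter, whose tops are 48 mm above the bench; from each shoulder rises a locating pin to 72 mm above the bench. Pin at +y: thick, 12 mm diameter; pin at -y: thin, 8 mm. The top 7 mm of each pin tapers (its radius shrinks by 3.5 mm).
- thick_pin (a point): Tip of the thick (12 mm) pin, on its axis, 72 mm above the bench. Fixed equipment left of the base: a water bath (y above +0.12 m, x above 0.41 m; 135 mm high, up to 195 mm with what it carries).
- thin_pin (a point): Tip of the thin (8 mm) pin, on its axis, 72 mm above the bench. Fixed equipment right of the base: a microtome (y below -0.21 m, x above 0.46 m, up to 370 mm high).
- nest (a point): Centre of the nest, on the top face of the base (30 mm above the bench), half-way between the pins. The nest is a 30 mm (own x) by 72 mm (own y) space inside low grey stops 6 mm high; end stops close its two short ends, and on each long side the stops leave the middle 48 mm open for fingers. Axes as the base.
- cover_home (a point): Where the centre of the cover's underside must come: half-way between the pins, at the height of the shoulders (48 mm above the bench). Axes as the base; the cover's own axes must end parallel to them (own y towards the thick pin).
- cover: Loose cover, about 0.25 kg: bare metal plate 60 mm (own x) by 130 mm (own y) by 6 mm, lying flat on the bench. Origin at the centre of its underside; z up. Through round hole, 14 mm diameter, at own y = +52 mm; through slot 10 mm (own x) by 13 mm (own y) at own y = -52 mm. It fits the pins only one way round. In the middle of its top stands an upright black rib for gripping: 14 mm thick (own y), 50 mm long (own x), from 6 to 56 mm above the underside.
- cover_grip (a point): Point inside the cover's rib, on its centre, 45 mm above the plate's underside. Axes as the cover; grip across own y (14 mm). With the cover home the pin tips end 24 mm above its underside. Cover and mailer start on the open strip of bench in front of the water bath and the microtome.
- cover_round_hole (a point): Centre of the cover's round 14 mm hole, at the underside.
- cover_slot (a point): Centre of the cover's slot, at the underside.
- mailer: White flat slide mailer, a closed plain box 24 mm (own x) by 66 mm (own y) by 15 mm, 0.03 to 0.07 kg, lying flat. Origin at the centre of its underside. Either end may point either way in the nest.
- mailer_mid (a point): Centre of the white mailer, 7.5 mm above its underside. Axes as the mailer; grip across own x (24 mm).
- stain_bottle_mid (a point): Bystander, not to be disturbed: dark screw-cap bottle, 47 mm diameter, 92 mm tall, upright. Point on its middle, 46 mm above the bench.
- covered_dish_mid (a point): Bystander, not to be disturbed: small round covered dish, 64 mm diameter, 17 mm tall. Point on its middle, 8.5 mm above the bench.
- oil_bottle_mid (a point): Bystander, not to be disturbed: slim screw-cap bottle, 38 mm diameter, 105 mm tall, upright. Point on its middle, 52 mm above the bench.
- slide_box_mid (a point): Bystander, not to be disturbed: shut hinged slide box, 100x86x36 mm. Point on its middle, 18 mm above the bench.
- forceps_mid (a point): Bystander, not to be disturbed: metal forceps lying flat, 13x126x8 mm, long axis = own y. Point on its middle, 4 mm above the bench.
- brush_mid (a point): Bystander, not to be disturbed: fine brush lying flat, 9x175x9 mm, long axis = own y. Point on its middle, 4.5 mm above the bench.
- wash_bottle_mid (a point): Bystander, not to be disturbed: screw-cap bottle, 58 mm diameter, 150 mm tall, upright, behind the clamp base. Point on its middle, 75 mm above the bench.
- tape_roll_mid (a point): Bystander, not to be disturbed: flat roll of tape, 98 mm diameter, 25 mm tall, behind the clamp base. Point on its middle, 12.5 mm above the bench.
Things that resemble listed ones, but are neither listed nor needed, are in the scene too. What is shaped like the cover but yellow is not meant.

How it is judged:
By the outcome, as a careful person would: the job done as asked, in the order asked, and still so for the second after the job is handed in, with the robot touching nothing.
It also fails if it takes over 72 s, if anything falls off the work surface, if the arm or the gripper's body presses on something with over 40 N, if the wrist force passes 120 N, or if a joint passes its speed limit or range.

### The arm

A 6-joint arm with a two-finger parallel gripper is mounted at the origin on a cart in front of the work surface, level with it; the furniture and walls round the work are solid. World frame = base frame: x ahead of the robot, y to its left, z up, the work surface at z = 0. Lengths are in m, angles in rad, forces in N, time in s.
With the tool pointing down it reaches from about 0.25 to 0.725 m from the base axis. Payload 4 kg.
Tool frame: the origin (TCP) lies midway between the tips of the shut fingers; the grasp point (between the pads) lies 19 mm behind it (bot.grasp_offset is the distance from the TCP to the grasp point, in m); z points along the fingers, y is the direction in which the jaws open and shut (so a half turn about z gives the same grasp; the last joint's range is limited). The gripper opens to 85 mm and grips with 20 to 120 N. Pads are 22 mm wide; open, the fingers measure 114 mm over their backs; the gripper's body (76 mm by 85 mm) begins 54 mm behind the grasp point. The pads swing forward as they close: fully open they stand 13 mm farther back than shut.
Start: joints at [1.251, 0.241, 0.005, 1.335, 0, 1.571], TCP at [0.157, 0.475, 0.231] pointing down, gripper open.
Joint ranges: [-2.72, 2.72], [-1.05, 1.87], [-1.09, 1.28], [-1.99, 2.15], [-1.42, 1.44], [-3.14, 3.14]. Speed limits (rad/s): [2.79, 2.79, 3.14, 3.14, 3.14, 3.14].

### API

Orientations are given as a unit quaternion [x, y, z, w].
In Python, from workcell import sensors, optics, bot gives the robot as it stands.
- The arm moves only by the tool apply_moves, never from a script. Its argument "plan" is one flat list of numbers, 6 for each row, row after row: the shift along the tool's x, y, z in m, then the turn, a rotation vector about the tool's x, y, z in rad. In form: [tx, ty, tz, ax, ay, az, tx, ty, tz, ax, ay, az, ...]. A call has 1 to 12 rows; each row is the pose to reach, as a shift and turn from the pose commanded when the call began, along the tool's axes at that moment; what a row does not reach only later rows make up. A row lasts 1/12 s, in which the tool goes at most 41.7 mm and 7.16 degrees, less where a joint would pass 70% of its speed; a pose out of reach is approached as far as the arm can. A call with a gripper value outside its range is refused whole. "grip" is the finger opening in m, from 0 to 0.0854, set as the call begins (left out, the last holds). The fingers move at their own pace and stop on an object; the grip force is fixed at half the most. Time passes only in rows, so rows that repeat a pose let the fingers close. It gives the time, the measured TCP pose, the force and the opening at its end, in the units of the state.
- sensors.get_obs(): the state, without advancing time (a new reading comes with each control period).
- optics.camera(name): name is "scene" or "top" or "wrist"; returns a dict with "pixels" (384x512x3 uint8, red, green, blue), "fx", "fy", "cx", "cy" (pixels), "pose" (4x4, takes a point from camera to world coordinates); the wrist camera has in their place "tool_from_camera" (4x4, takes a point from camera to tool coordinates, whose origin is the TCP and whose axes are the flange's). Camera axes: x right, y up, looking along -z (the intrinsics and any distortion apply to the point x, -y, -z); pixel columns grow to the right and rows downward; lengths in m; the calibration is good to about 2 mm. A picture is of the moment at which its call begins: read the wrist's pose just before it. There is no depth.
- bot.job_done(): hands the job in, once; it reports no verdict.
The state is a dict: "clock": time; "joint_pos": joint angles; "joint_vel": joint speeds; "tau": joint torques, N m; "eef_pos": TCP position; "tool_rot": TCP orientation; "ft_force": force on the tool from outside, world axes, zero at the start; "ft_torque": the same for the moment, N m; "grip_width": finger opening in m.
Only numpy, scipy, OpenCV 4.12 (cv2) and the standard library are available. Lean on these libraries where they do the work, as an engineer would, in place of code of your own. Each camera call takes 0.05 s, during which the arm holds its last target.

## Working session

There is one attempt and no reset: what is moved stays moved. The work goes in short steps, Python scripts to look and compute and a tool call to move; the robot and the scene stay as the last step left them, time stands still between calls to the robot, and variables do not carry over. Pictures are saved under pics/ and viewed, and the job is handed in when it is done.

Besides the shell and the picture viewer there is one more tool, called after ">>>" as name(argument=value, ...) on one line, values as JSON. apply_moves: Moves the arm, as the interface text tells. Its arguments: {"type":"object","properties":{"plan":{"type":"array","items":{"type":"number"}},"grip":{"type":"number"}},"required":["plan"]}

```bash
ls; mkdir -p pics
python3 - <<'E'
from workcell import sensors, optics, bot
import cv2,numpy as np
for n in ("scene","top","wrist"):
    c=optics.camera(n); cv2.imwrite(f"pics/{n}0.png",c["pixels"][:,:,::-1])
    print(n,{k:(np.round(v,4).tolist() if k!="pixels" else 0) for k,v in c.items()})
o=sensors.get_obs();print(o,bot.grasp_offset)
E
```

```text
pics
scene {'pixels': 0, 'fx': 398.2247, 'fy': 398.2247, 'cx': 251.2053, 'cy': 198.6924, 'pose': [[0.8394, 0.3647, -0.4031, -0.0571], [-0.5433, 0.5849, -0.6022, -1.0279], [0.0161, 0.7245, 0.6891, 1.1165], [0.0, 0.0, 0.0, 1.0]]}
top {'pixels': 0, 'fx': 395.5036, 'fy': 395.5036, 'cx': 260.5609, 'cy': 189.4936, 'pose': [[0.0143, 0.9892, -0.1458, 0.3112], [-0.9999, 0.0144, 0.0001, -0.0961], [0.0022, 0.1458, 0.9893, 1.7134], [0.0, 0.0, 0.0, 1.0]]}
wrist {'pixels': 0, 'fx': 289.9517, 'fy': 289.9517, 'cx': 253.2582, 'cy': 188.5227, 'tool_from_camera': [[0.0002, 0.9492, 0.3148, 0.0793], [1.0, -0.0001, -0.0002, 0.0012], [-0.0001, 0.3148, -0.9492, -0.1427], [0.0, 0.0, 0.0, 1.0]]}
{'clock': 0.15, 'joint_pos': array([1.25098958e+00, 2.41247511e-01, 4.03077421e-03, 1.33521142e+00,
       1.35282737e-05, 1.57079920e+00]), 'joint_vel': array([ 1.04880182e-03, -2.50685404e-03,  4.20980324e-03, -1.13244611e-03,
        2.79316964e-05,  3.75415230e-04]), 'tau': array([ 3.30414186e-04, -3.72635508e+01,  2.52638769e+01,  1.23861348e-02,
        3.75168202e-05,  2.02542026e-06]), 'eef_pos': array([0.15703506, 0.47418862, 0.23061257]), 'tool_rot': array([ 1.59224183e-01,  9.87242115e-01, -8.04426650e-04, -1.36588539e-04]), 'ft_force': array([ 0.66366982, -0.23167863, -0.65501457]), 'ft_torque': array([ 0.00298096, -0.0171115 ,  0.00055612]), 'grip_width': 0.08564600929301062} 0.0187
```

View pics/scene0.png

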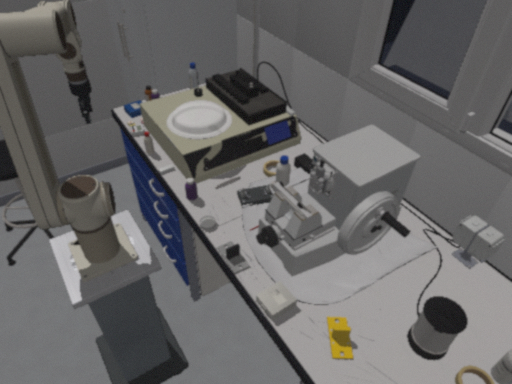

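View pics/top0.png

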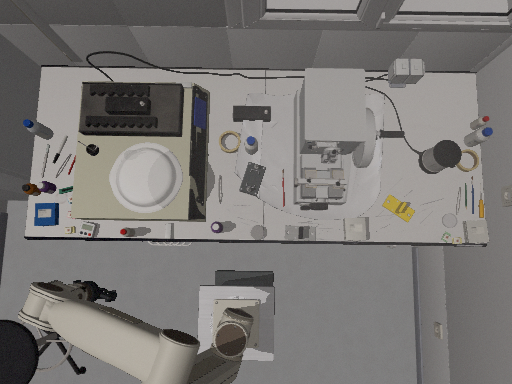

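View pics/wrist0.png

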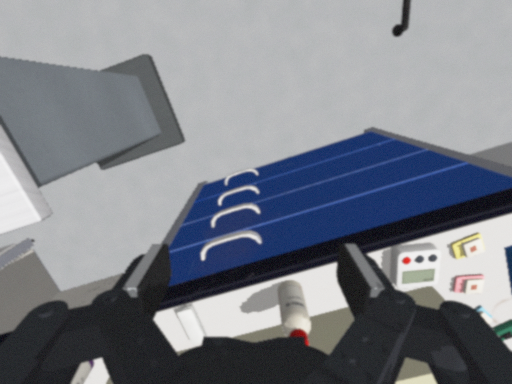

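The top view shows the base near (252,178), a grey plate with a rib near (300,232), and a white box near (168,231). The yellow decoy is near (398,208). I'll enlarge these.

```bash
cat > h.py <<'E'
from workcell import sensors, optics, bot
import cv2,numpy as np
from scipy.spatial.transform import Rotation as R
def cam(n):
    o=sensors.get_obs(); c=optics.camera(n)
    if n=="wrist":
        T=np.eye(4);T[:3,:3]=R.from_quat(o["tool_rot"]).as_matrix();T[:3,3]=o["eef_pos"]
        c["pose"]=T@c["tool_from_camera"]
    return c
def ray(c,u,v,z):
    P=np.array(c["pose"]);d=P[:3,:3]@np.array([(u-c["cx"])/c["fx"],-(v-c["cy"])/c["fy"],-1])
    s=(z-P[2,3])/d[2]; return P[:3,3]+s*d
def proj(c,p):
    P=np.array(c["pose"]);q=P[:3,:3].T@(np.array(p)-P[:3,3])
    return c["cx"]+c["fx"]*q[0]/-q[2], c["cy"]-c["fy"]*q[1]/-q[2]
def crop(c,x0,y0,x1,y1,k,name):
    im=c["pixels"][y0:y1,x0:x1,::-1]
    cv2.imwrite(name,cv2.resize(im,None,fx=k,fy=k,interpolation=cv2.INTER_CUBIC))
E
python3 - <<'E'
from h import *
c=cam("top")
crop(c,140,120,340,250,4,"pics/top1.png")
s=cam("scene")
crop(s,130,130,330,280,4,"pics/scene1.png")
for u,v,z in [(252,178,.03),(300,232,.0),(168,231,.015),(258,232,.017),(217,227,.09),(356,229,.036),(398,208,0)]: print(u,v,ray(c,u,v,z).round(3))
E
```

```text
252 178 [ 0.609 -0.059  0.03 ]
300 232 [ 0.381 -0.269  0.   ]
168 231 [0.376 0.297 0.015]
258 232 [ 0.378 -0.088  0.017]
217 227 [0.393 0.08  0.09 ]
356 229 [ 0.395 -0.502  0.036]
398 208 [ 0.491 -0.696  0.   ]
```

View pics/top1.png

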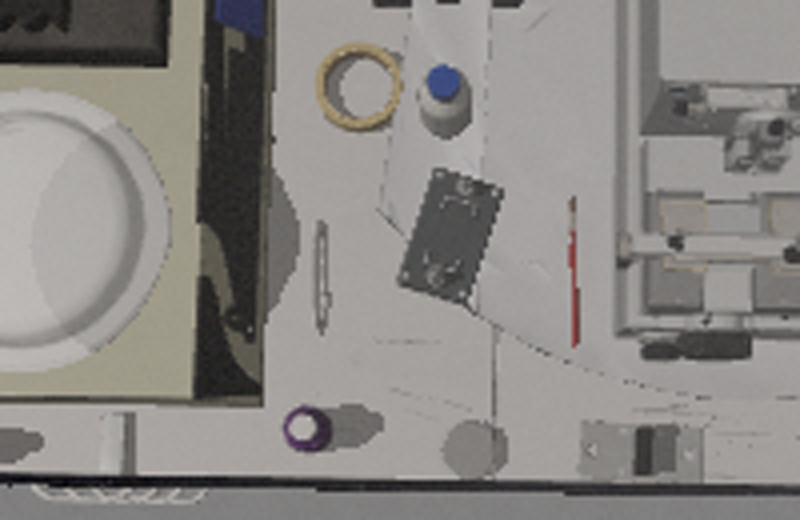

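View pics/scene1.png

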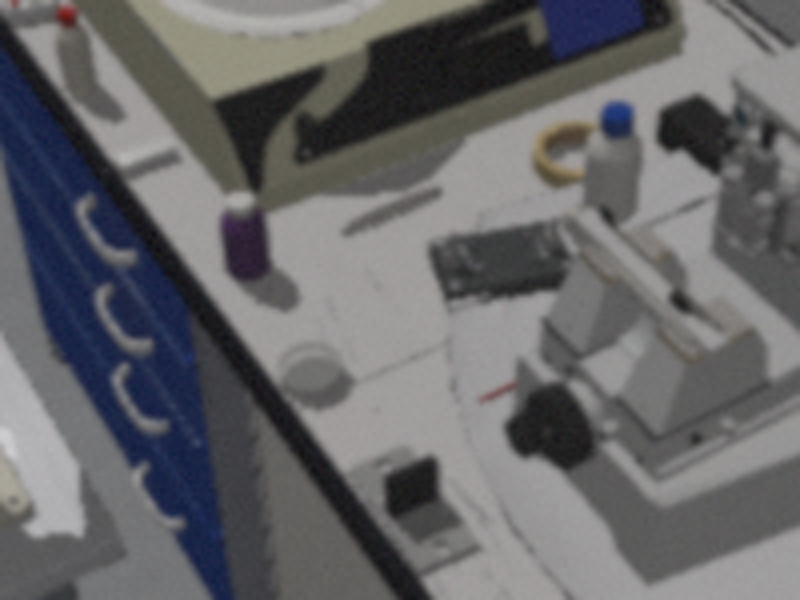

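```bash
cat >> h.py <<'E'
def go(p,yaw=0,ax=None,ref=None):
    """tool y along world (−sin yaw, cos yaw): yaw 0 -> y=+Y, x=-X, down"""
    o=sensors.get_obs(); R0=R.from_quat(o["tool_rot"]) if ref is None else R.from_quat(ref[1]); p0=o["eef_pos"] if ref is None else np.array(ref[0])
    Rt=R.from_euler("z",yaw)*R.from_quat([0,1,0,0])
    if ax is not None: Rt=R.from_rotvec(ax)*Rt
    t=R0.inv().apply(np.array(p)-p0); a=(R0.inv()*Rt).as_rotvec()
    print("shift",t.round(4).tolist(),"turn",a.round(4).tolist(),"rows",round(max(np.linalg.norm(t)/.0417,np.degrees(np.linalg.norm(a))/7.16),1),"clk",o["clock"],"pos",p0.round(4))
E
python3 - <<'E'
from h import *
go([.30,.297,.30])
E
```

```text
shift [-0.1914, -0.1235, -0.069] turn [-0.001, -0.0001, -0.3198] rows 5.7 clk 0.25 pos [0.1571 0.4744 0.2309]
```

>>> apply_moves(plan=[-0.191,-0.1235,-0.069,0,0,-0.32,-0.191,-0.1235,-0.069,0,0,-0.32,-0.191,-0.1235,-0.069,0,0,-0.32,-0.191,-0.1235,-0.069,0,0,-0.32,-0.191,-0.1235,-0.069,0,0,-0.32,-0.191,-0.1235,-0.069,0,0,-0.32,-0.191,-0.1235,-0.069,0,0,-0.32,-0.191,-0.1235,-0.069,0,0,-0.32,-0.191,-0.1235,-0.069,0,0,-0.32], grip=0.0854)

```text
clock: 1.0
eef_pos: [0.2995, 0.2974, 0.3001]
tool_rot: [0.0, 1.0, 0.0, -0.0]
ft_force: [-0.4, 0.9, 0.0]
grip_width: 0.0853
```

Run:
```python
from h import *
c=cam("wrist"); crop(c,0,0,512,384,1.5,"pics/w1.png"); o=sensors.get_obs(); print(o["eef_pos"],o["tool_rot"],o["clock"])
```

```text
[0.29908535 0.29775587 0.29977954] [-4.95722502e-04  9.99999747e-01 -1.71675375e-04 -4.79679445e-04] 1.05
```

View pics/w1.png

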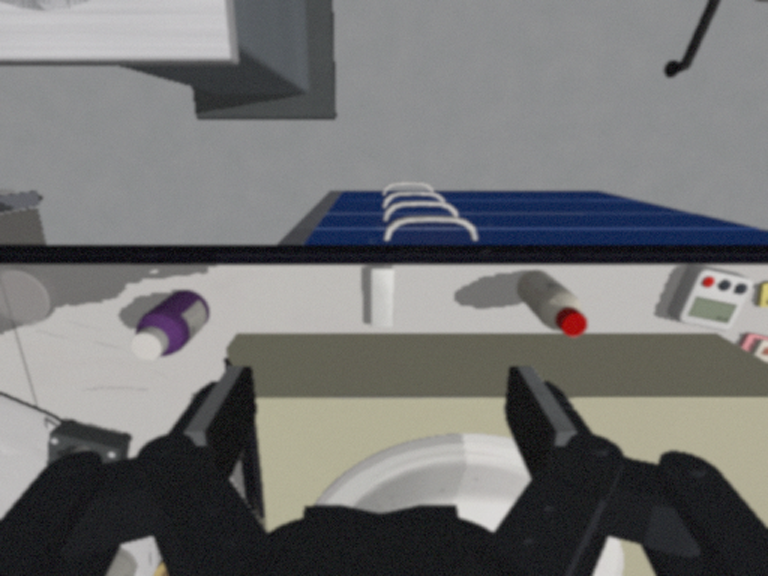

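Mailer at about (382,296) in the 1.5x wrist picture, stain bottle (172,325), oil bottle (555,300), and the bath front face behind them.

Run:
```python
from h import *
c=cam("wrist"); im=c["pixels"]
crop(c,215,160,300,235,8,"pics/w1b.png")
print(im[185:225:2,254].tolist()); print(im[195,240:270:2].tolist())
g=cv2.cvtColor(im,cv2.COLOR_RGB2GRAY)
for th in (195,205,215):
  m=((g>th)*255).astype(np.uint8)[165:235,225:285]
  cs,_=cv2.findContours(m,0,2)
  for k in cs:
    if cv2.contourArea(k)>150:
        r=cv2.minAreaRect(k); b=cv2.boxPoints(r)+[225,165]
        w=np.array([ray(c,u+0,v+0,.015) for u,v in b]); print(th,r,w.round(4)[:,:2].tolist(),w.mean(0).round(4),np.linalg.norm(w[1]-w[0]),np.linalg.norm(w[2]-w[1]))
# bath front face base line
for p in [(250,222),(160,222),(340,222)]: print(ray(c,*p,0).round(3))
for p in [(200,264),(300,264)]: print(ray(c,*p,.135).round(3))
```

```text
[[207, 208, 200], [207, 206, 203], [205, 205, 202], [199, 200, 195], [198, 198, 194], [199, 198, 193], [194, 193, 191], [196, 195, 194], [196, 196, 192], [197, 196, 193], [195, 195, 191], [197, 197, 194], [196, 195, 192], [192, 195, 191], [196, 195, 190], [198, 197, 193], [195, 193, 190], [189, 186, 183], [177, 175, 172], [118, 115, 108]]
[[164, 162, 159], [116, 115, 113], [109, 109, 110], [129, 129, 128], [181, 179, 176], [191, 191, 186], [194, 196, 190], [199, 198, 193], [205, 203, 200], [208, 208, 205], [213, 213, 208], [196, 196, 191], [191, 189, 185], [189, 186, 183], [191, 188, 186]]
195 ((30.5, 34.0), (38.0, 13.0), 90.0) [[0.3478, 0.2918], [0.3477, 0.3118], [0.4114, 0.3125], [0.4115, 0.2916]] [0.3796 0.302  0.015 ] 0.019996294127975402 0.06370404886225339
[0.425 0.293 0.   ]
[0.426 0.143 0.   ]
[0.425 0.443 0.   ]
[0.419 0.233 0.135]
[0.419 0.356 0.135]
```

View pics/w1b.png

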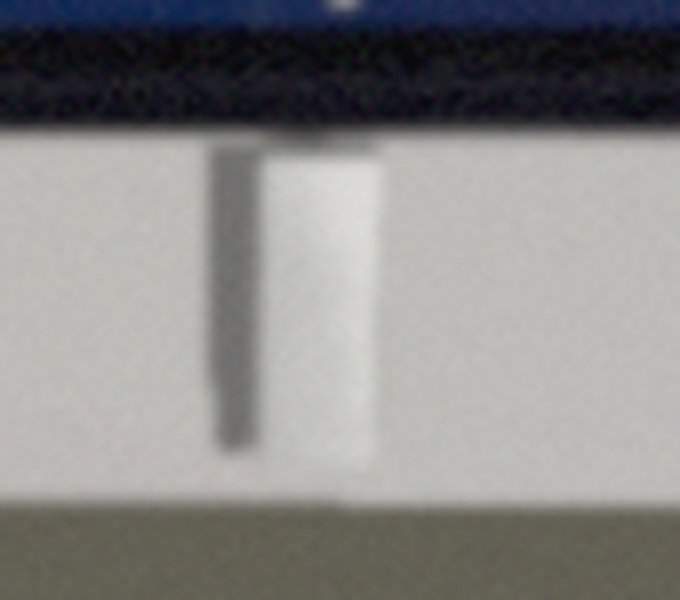

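Run:
```python
from h import *
c=cam("wrist")
f=lambda a,b:ray(c,215+a/8-.5,160+b/8-.5,.015)
q=np.array([f(262,155),f(383,155),f(374,468),f(262,462)]);print(q.round(4)); print(q.mean(0), np.linalg.norm(np.diff(q,axis=0),axis=1))
o=sensors.get_obs();print(o["clock"])
t=cam("top"); print("top",proj(t,q.mean(0)),[np.round(proj(t,x),1).tolist() for x in q]); crop(t,150,215,190,245,16,"pics/t2.png")
```

```text
[[0.3456 0.2893 0.015 ]
 [0.3456 0.3126 0.015 ]
 [0.411  0.3116 0.015 ]
 [0.4098 0.2891 0.015 ]]
[0.37800124 0.30063818 0.015     ] [0.02322859 0.0654888  0.0225218 ]
1.15
top (np.float64(167.0612255652096), np.float64(230.62868325010407)) [[169.3, 238.3], [163.9, 238.2], [164.9, 222.8], [170.1, 223.2]]
```

View pics/t2.png

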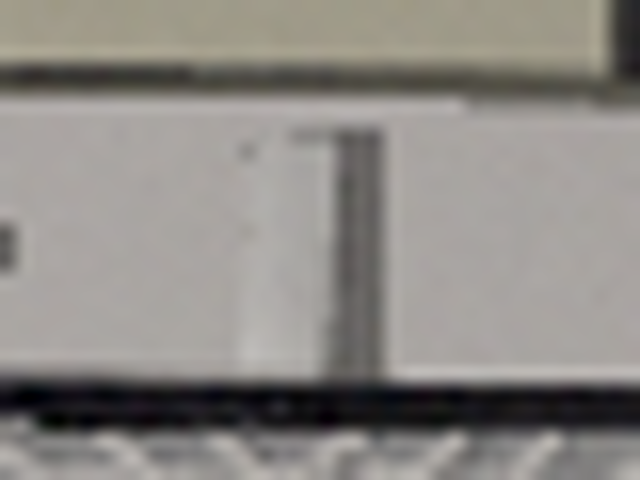

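>>> apply_moves(plan=[-0.069,0.003,0.0,0,0,0,-0.069,0.003,0.04,0,0,0,-0.069,0.003,0.08,0,0,0,-0.069,0.003,0.12,0,0,0,-0.069,0.003,0.16,0,0,0,-0.069,0.003,0.2,0,0,0,-0.069,0.003,0.23,0,0,0,-0.069,0.003,0.25,0,0,0,-0.069,0.003,0.25,0,0,0], grip=0.06)

```text
clock: 1.95
eef_pos: [0.3645, 0.2985, 0.0454]
tool_rot: [-0.001, 1.0, -0.003, -0.004]
ft_force: [-1.2, -0.3, -0.1]
grip_width: 0.0598
```

Run:
```python
from h import *
go([.369,.3005,.004])
c=cam("wrist"); crop(c,0,0,512,384,1.5,"pics/w2.png")
```

```text
shift [-0.0049, 0.0023, 0.0414] turn [-0.0066, -0.0083, 0.0024] rows 1.0 clk 1.95 pos [0.3645 0.2985 0.0454]
```

View pics/w2.png

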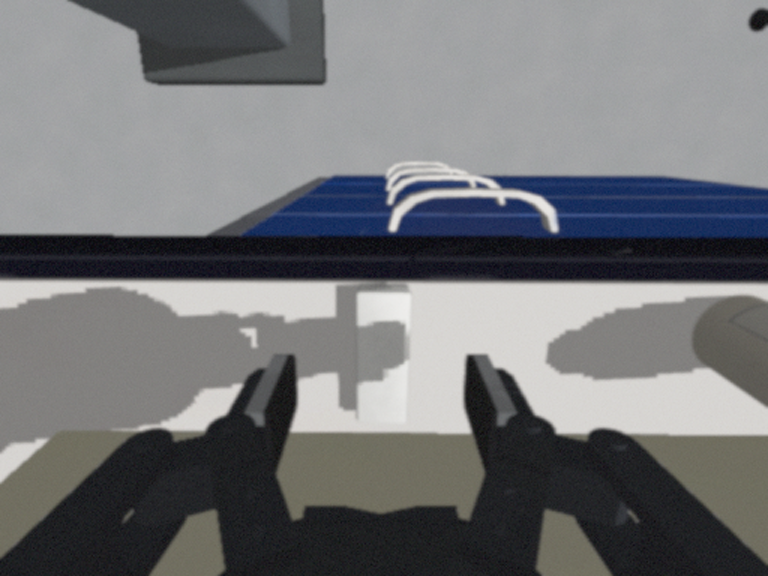

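>>> apply_moves(plan=[0,0,0.02,0,0,0,0,0,0.03,0,0,0,0,0,0.03,0,0,0,0,0,0.03,0,0,0])

```text
clock: 2.33
eef_pos: [0.3691, 0.3014, 0.0215]
tool_rot: [-0.001, 1.0, 0.0, 0.001]
ft_force: [1.0, 0.9, 0.3]
grip_width: 0.0602
```

Run:
```python
from h import *
go([.369,.3005,.004])
```

```text
shift [0.0002, -0.0009, 0.0175] turn [0.001, 0.0012, 0.0012] rows 0.4 clk 2.3333 pos [0.3691 0.3014 0.0215]
```

>>> apply_moves(plan=[0,0,0.01,0,0,0,0,0,0.016,0,0,0,0,0,0.016,0,0,0,0,0,0.016,0,0,0])

```text
clock: 2.67
eef_pos: [0.3689, 0.3007, 0.005]
tool_rot: [-0.0, 1.0, 0.0, 0.0]
ft_force: [-0.1, -0.2, -0.3]
grip_width: 0.0603
```

>>> apply_moves(plan=[0,0,0,0,0,0,0,0,0,0,0,0,0,0,0,0,0,0,0,0,0,0,0,0,0,0,0,0,0,0,0,0,0,0,0,0,0,0,0,0,0,0,0,0,0,0,0,0], grip=0.01)

```text
clock: 3.33
eef_pos: [0.3691, 0.3007, 0.0051]
tool_rot: [-0.0, 1.0, 0.0, 0.0]
ft_force: [-0.9, -1.1, 5.0]
grip_width: 0.0223
```

>>> apply_moves(plan=[0,0,-0.02,0,0,0,0,0,-0.05,0,0,0,0,0,-0.09,0,0,0,0,0,-0.13,0,0,0,0,0,-0.17,0,0,0,0,0,-0.21,0,0,0,0,0,-0.25,0,0,0,0,0,-0.295,0,0,0])

```text
clock: 4.0
eef_pos: [0.3681, 0.2998, 0.2977]
tool_rot: [-0.0, 1.0, -0.0, -0.0]
ft_force: [-0.3, 0.8, -0.5]
grip_width: 0.0219
```

>>> apply_moves(plan=[-0.02,-0.03,0,0,0,0,-0.045,-0.06,0,0,0,0,-0.075,-0.09,0,0,0,0,-0.1,-0.12,0,0,0,0,-0.125,-0.15,0,0,0,0,-0.15,-0.18,0,0,0,0,-0.175,-0.21,0,0,0,0,-0.2,-0.24,0,0,0,0,-0.225,-0.27,0,0,0,0,-0.25,-0.3,0,0,0,0,-0.275,-0.335,0,0,0,0,-0.291,-0.36,0,0,0,0])

```text
clock: 5.0
eef_pos: [0.661, -0.0624, 0.2948]
tool_rot: [0.001, 1.0, -0.0, -0.0]
ft_force: [0.8, 1.0, -0.8]
grip_width: 0.0221
```

>>> apply_moves(plan=[0,0,0,0,0,0,0,0,0,0,0,0,0,0,0,0,0,0])

```text
clock: 5.25
eef_pos: [0.6594, -0.0594, 0.2952]
tool_rot: [0.0, 1.0, 0.0, -0.001]
ft_force: [-0.9, -0.6, -0.4]
grip_width: 0.0225
```

Run:
```python
from h import *
c=cam("wrist"); crop(c,0,0,512,384,1.5,"pics/w3.png")
go([.65,-.06,.3])
```

```text
shift [0.0093, -0.0013, -0.0041] turn [0.0004, -0.0007, 0.0009] rows 0.2 clk 5.3 pos [ 0.6593 -0.0587  0.2959]
```

View pics/w3.png

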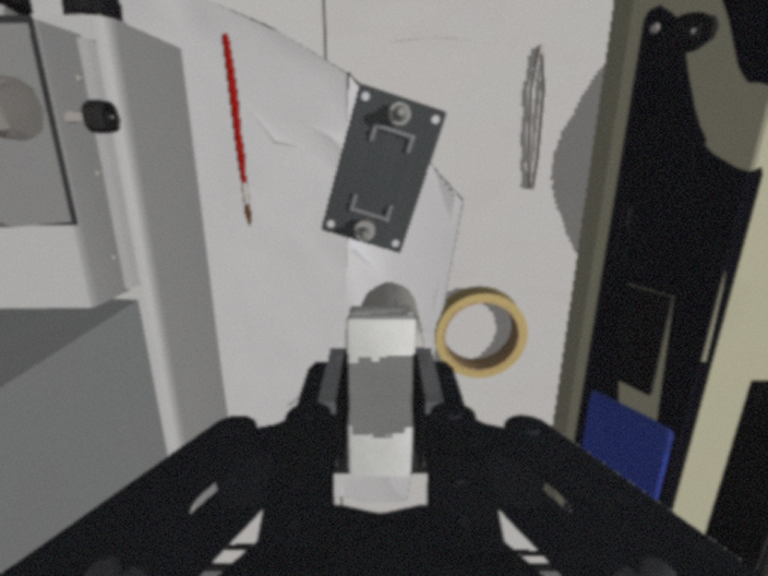

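Run:
```python
from h import *
c=cam("wrist"); crop(c,205,50,305,175,6,"pics/w4.png")
```

```text
(no output)
```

View pics/w4.png

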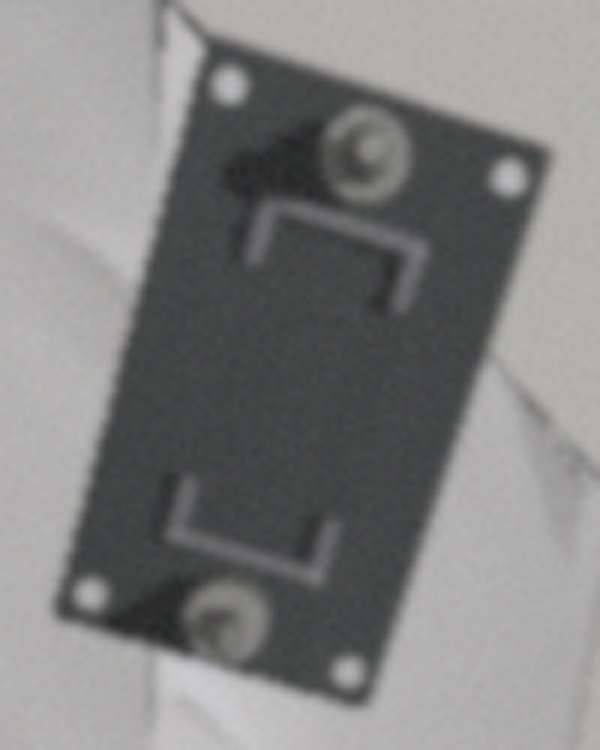

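```bash
cat > base.py <<'E'
from h import *
c=cam("wrist")
f=lambda a,b,z:ray(c,205+a/6-.42,50+b/6-.42,z)
q=np.array([f(208,38,.03),f(552,150,.03),f(370,706,.03),f(55,610,.03)]);print(q.round(4)); ctr=q.mean(0);print(ctr, np.linalg.norm(np.diff(q,axis=0),axis=1))
n=f(367,152,.048);s=f(228,620,.048)
print("shoulder tops",n,s,(n+s)/2,np.linalg.norm(n-s),np.arctan2(*(n-s)[[0,1]]))
st=np.array([f(270,205,.036),f(425,245,.036),f(322,578,.036),f(172,538,.036)]);print("stops",st.round(4),st.mean(0),np.linalg.norm(np.diff(st,axis=0),axis=1))
# pin tips
print("tips",f(368,145,.072),f(215,628,.072))
for A,B in ((q[3],q[0]),(q[2],q[1]),(s,n)): d=A-B; print("axis angle deg from +x", np.degrees(np.arctan2(d[1],d[0])))
m=cv2.inRange(cv2.cvtColor(c["pixels"],cv2.COLOR_RGB2GRAY),0,95)[45:180,205:310]
k=max(cv2.findContours(m,0,2)[0],key=cv2.contourArea); r=cv2.minAreaRect(k); b=np.array([ray(c,u+205,v+45,.03) for u,v in cv2.boxPoints(r)]);print(r,b.mean(0),np.linalg.norm(np.diff(b,axis=0),axis=1))
E
python3 base.py
```

```text
[[ 0.5356 -0.0759  0.03  ]
 [ 0.5579 -0.0008  0.03  ]
 [ 0.6833 -0.0387  0.03  ]
 [ 0.66   -0.1139  0.03  ]]
[ 0.60921096 -0.05731015  0.03      ] [0.07834711 0.1310143  0.07875576]
shoulder tops [ 0.55936049 -0.04204863  0.048     ] [ 0.65872142 -0.07215739  0.048     ] [ 0.60904095 -0.05710301  0.048     ] 0.10382259711308932 -1.2765674622884333
stops [[ 0.5695 -0.0625  0.036 ]
 [ 0.5777 -0.0285  0.036 ]
 [ 0.6512 -0.0506  0.036 ]
 [ 0.642  -0.0854  0.036 ]] [ 0.6101057  -0.05676506  0.036     ] [0.03497723 0.07671064 0.03593442]
tips [ 0.55935871 -0.042838    0.072     ] [ 0.65564274 -0.07407393  0.072     ]
axis angle deg from +x -16.994725018009873
axis angle deg from +x -16.81529116361502
axis angle deg from +x -16.85807214714689
((47.63147735595703, 67.04241180419922), (58.51472854614258, 98.85489654541016), 17.87869644165039) [ 0.60895664 -0.05918726  0.03      ] [0.13055497 0.07601646 0.13291219]
```

Run:
```python
from h import *
t=cam("top"); print("cap",ray(t,251,140.5,.15))
c=cam("wrist"); crop(c,200,195,310,345,5,"pics/w5.png")
P=c["tool_from_camera"]
print([ (k,np.round(proj({**c,"pose":P},k),1).tolist()) for k in [(.024,-.012,-.010),(.024,.012,-.010),(.024,-.012,.005),(.024,.012,.005),(-.042,-.012,-.010),(-.042,.012,-.010)]])
go([.609-.009*.957,-.057+.009*.29,.09],-.295)
```

```text
cap [ 0.7425374  -0.05450632  0.15      ]
[((0.024, -0.012, -0.01), [227.5, 209.6]), ((0.024, 0.012, -0.01), [276.1, 209.6]), ((0.024, -0.012, 0.005), [229.9, 199.0]), ((0.024, 0.012, 0.005), [274.0, 199.0]), ((-0.042, -0.012, -0.01), [230.8, 317.6]), ((-0.042, 0.012, -0.01), [273.2, 317.7])]
shift [0.0592, 0.0039, 0.2069] turn [0.0002, 0.001, 0.297] rows 5.2 clk 5.5 pos [ 0.6594 -0.0582  0.2969]
```

View pics/w5.png

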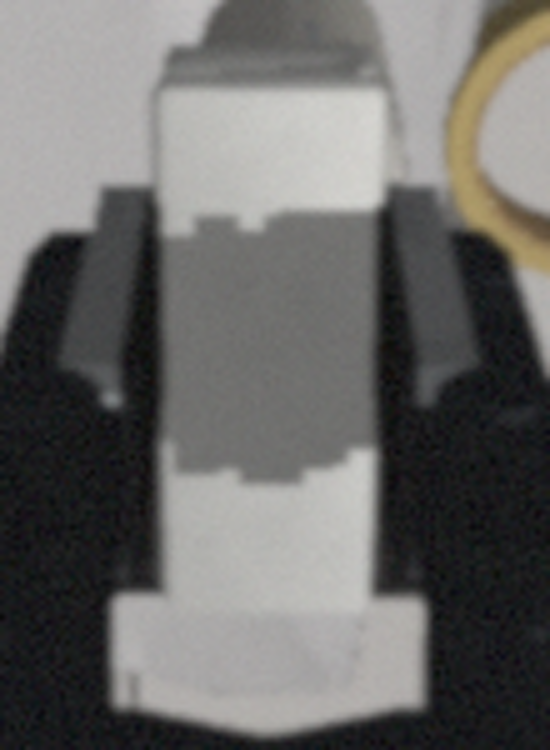

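>>> apply_moves(plan=[0.03,0.002,0.02,0,0,0.1,0.059,0.004,0.04,0,0,0.2,0.059,0.004,0.07,0,0,0.296,0.059,0.004,0.1,0,0,0.296,0.059,0.004,0.13,0,0,0.296,0.059,0.004,0.16,0,0,0.296,0.059,0.004,0.17,0,0,0.296,0.059,0.004,0.17,0,0,0.296,0.059,0.004,0.17,0,0,0.296])

```text
clock: 6.25
eef_pos: [0.601, -0.0551, 0.1269]
tool_rot: [0.147, 0.989, -0.0, 0.0]
ft_force: [0.4, 0.1, -1.1]
grip_width: 0.0226
```

Run:
```python
from h import *
c=cam("wrist"); crop(c,0,0,512,384,1.5,"pics/w6.png")
go([.600,-.0552,.036],-.295)
```

```text
shift [0.0022, -0.0005, 0.092] turn [0.0006, 0.0031, -0.0003] rows 2.2 clk 6.3 pos [ 0.602  -0.0554  0.128 ]
```

View pics/w6.png

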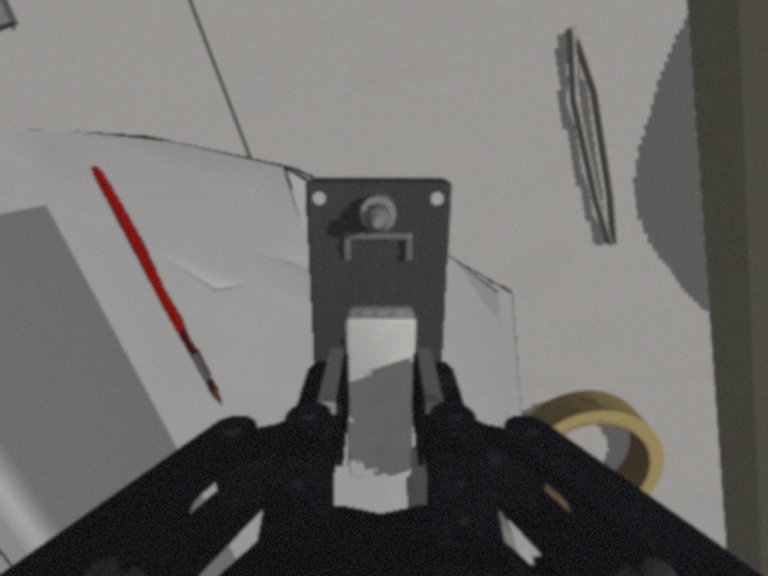

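Run:
```python
from h import *
c=cam("wrist"); crop(c,195,110,310,260,5,"pics/w7.png")
for p in [(207.,122),(297.5,122)]: print(ray(c,*p,.03))
o=sensors.get_obs(); T=R.from_quat(o["tool_rot"])
m=[ray(c,u,v,.03) for u,v in((206,120.5),(299.5,120.5))]; print("near edge mid tool", [T.inv().apply(x-o["eef_pos"]).round(4) for x in m])
print("shoulder",T.inv().apply(ray(c,251.5,143,.048)-o["eef_pos"]).round(4))
print("bar",T.inv().apply(ray(c,252.3,157.5,.036)-o["eef_pos"]).round(4))
```

```text
[ 0.53774414 -0.07377827  0.03      ]
[ 0.55913178 -0.0034402   0.03      ]
near edge mid tool [array([ 0.0582, -0.0372,  0.0983]), array([0.0582, 0.0386, 0.0983])]
shoulder [ 0.0429 -0.0002  0.0804]
bar [0.029  0.0003 0.0924]
```

View pics/w7.png

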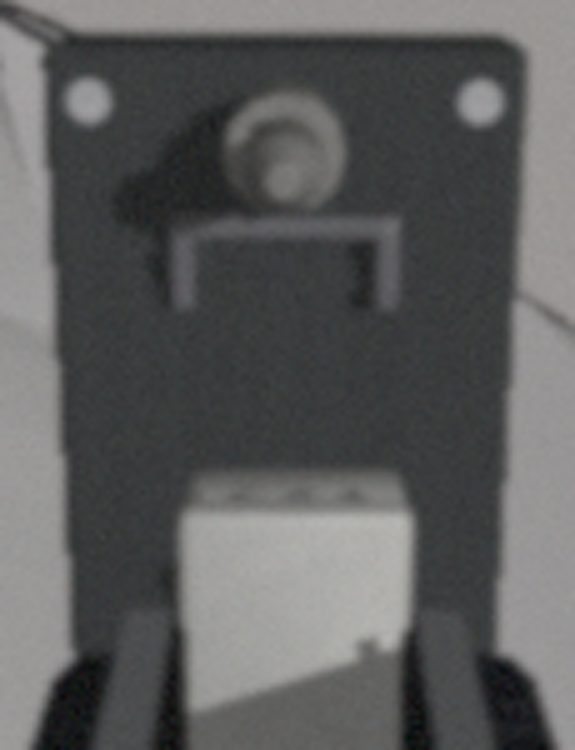

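>>> apply_moves(plan=[0,-0.0005,0.03,0,0,0,0,-0.0005,0.05,0,0,0,0,-0.0005,0.065,0,0,0,0,-0.0005,0.075,0,0,0,0,-0.0005,0.082,0,0,0,0,-0.0005,0.086,0,0,0,0,-0.0005,0.086,0,0,0,0,-0.0005,0.086,0,0,0])

```text
clock: 7.02
eef_pos: [0.6014, -0.0561, 0.041]
tool_rot: [0.147, 0.989, 0.0, 0.001]
ft_force: [-0.6, -0.5, -0.5]
grip_width: 0.0225
```

Run:
```python
from h import *
go([.600,-.0552,.036],-.295)
c=cam("wrist"); crop(c,190,90,315,290,3,"pics/w8.png")
```

```text
shift [0.0017, 0.0005, 0.005] turn [0.0003, 0.0017, -0.0008] rows 0.1 clk 7.0167 pos [ 0.6014 -0.0561  0.041 ]
```

View pics/w8.png

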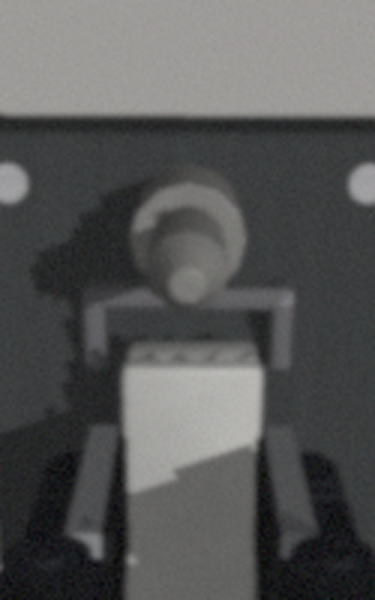

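Run:
```python
from h import *
c=cam("wrist");o=sensors.get_obs(); T=R.from_quat(o["tool_rot"])
f=lambda a,b,z:T.inv().apply(ray(c,190+a/3-.33,90+b/3-.33,z)-o["eef_pos"]).round(4)
print(o["eef_pos"])
print("bar out/in",f(188,290,.036),f(188,308,.036)); print("stops L/R",f(83,300,.036),f(293,300,.036))
print("mailer bottom",f(130,342,.036),f(258,342,.036)); print("top",f(123,366,.051),f(265,366,.051))
print("shoulder",f(188,240,.048), "edge", f(188,118,.03))
crop(c,205,140,305,240,6,"pics/w9.png")
```

```text
[ 0.6015863  -0.0561379   0.04119507]
bar out/in [0.0315 0.0007 0.0051] [0.0281 0.0007 0.0051]
stops L/R [ 0.0296 -0.0181  0.0051] [0.0296 0.0195 0.0051]
mailer bottom [ 0.0215 -0.0099  0.0051] [0.0215 0.0134 0.0052]
top [ 0.0231 -0.01   -0.0099] [ 0.0231  0.0135 -0.0098]
shoulder [ 0.0438  0.0007 -0.0069] edge [0.0611 0.0007 0.0111]
```

View pics/w9.png

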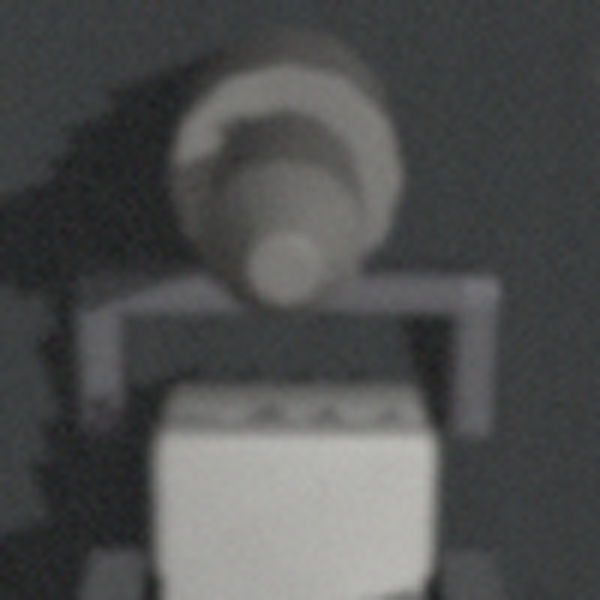

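>>> apply_moves(plan=[0.0025,-0.001,0,0,0,0,0.0025,-0.001,0,0,0,0,0.0025,-0.001,0.003,0,0,0,0.0025,-0.001,0.0055,0,0,0,0.0025,-0.001,0.0055,0,0,0,0.0025,-0.001,0.0055,0,0,0])

```text
clock: 7.62
eef_pos: [0.5982, -0.0563, 0.0351]
tool_rot: [0.147, 0.989, 0.0, 0.0]
ft_force: [-2.3, -0.1, 5.3]
grip_width: 0.022
```

Run:
```python
from h import *
o=sensors.get_obs();print(o["eef_pos"],o["ft_force"])
c=cam("wrist"); crop(c,190,110,315,250,5,"pics/w10.png")
```

```text
[ 0.59816278 -0.05633956  0.03511205] [-2.25819754 -0.14507636  5.28229261]
```

View pics/w10.png

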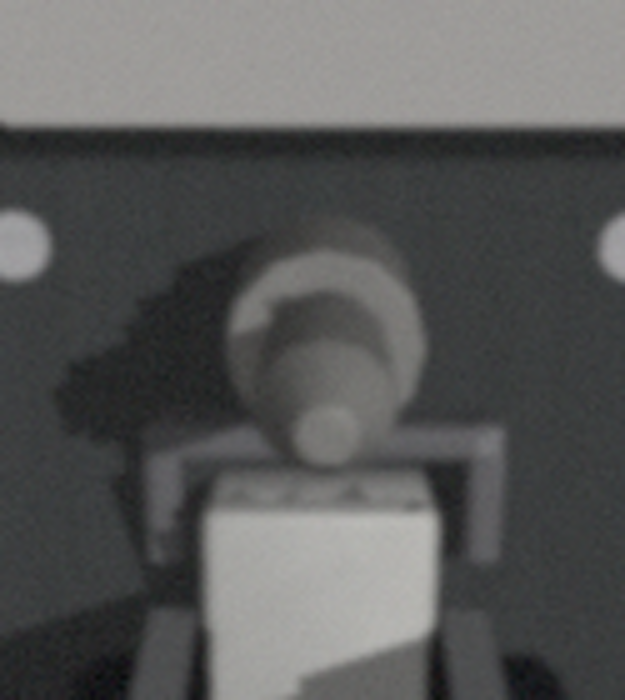

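>>> apply_moves(plan=[0,0,0,0,0,0,0,0,0,0,0,0,0,0,0,0,0,0,0,0,0,0,0,0], grip=0.05)

```text
clock: 8.0
eef_pos: [0.5977, -0.0563, 0.034]
tool_rot: [0.147, 0.989, -0.0, -0.0]
ft_force: [0.6, 0.0, -0.4]
grip_width: 0.0496
```

>>> apply_moves(plan=[0,0,-0.02,0,0,0,0,0,-0.05,0,0,0,0,0,-0.09,0,0,0,0,0,-0.13,0,0,0,0,0,-0.17,0,0,0,-0.04,0,-0.19,0,0,0,-0.08,0,-0.19,0,0,0,-0.08,0,-0.19,0,0,0,-0.08,0,-0.19,0,0,0,-0.08,0,-0.19,0,0,0])

```text
clock: 8.83
eef_pos: [0.6738, -0.0796, 0.2225]
tool_rot: [0.147, 0.989, -0.0, -0.002]
ft_force: [0.1, -0.9, 0.1]
grip_width: 0.0503
```

Run:
```python
from h import *
o=sensors.get_obs();print(o["eef_pos"],o["ft_force"],o["clock"])
c=cam("wrist"); crop(c,150,0,350,200,3,"pics/w11.png")
```

```text
[ 0.67381204 -0.07957878  0.22254547] [ 0.09760221 -0.86349826  0.06858399] 8.8333
```

View pics/w11.png

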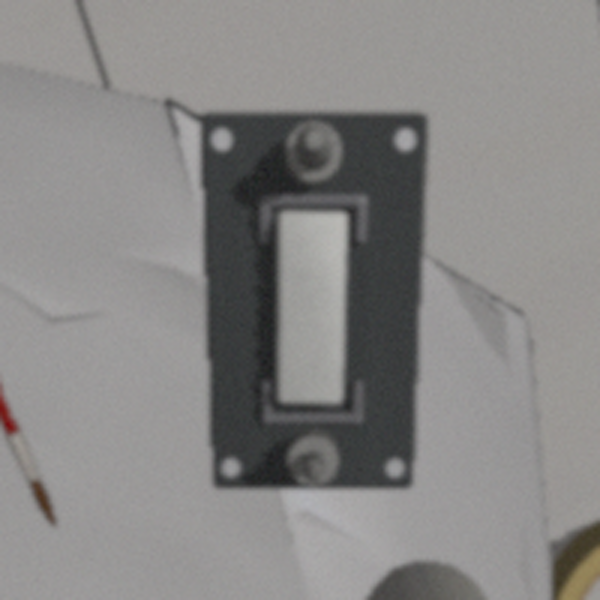

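Mailer at (312,305) in this picture lies within all four stops. Next I zoom in on the pins to tell thick from thin and fix their positions.

Run:
```python
from h import *
c=cam("wrist")
a=c["pixels"][32:72,235:275,::-1];b=c["pixels"][135:175,235:275,::-1]
cv2.imwrite("pics/pins.png",cv2.resize(np.hstack([a,b]),None,fx=10,fy=10,interpolation=cv2.INTER_CUBIC))
```

```text
(no output)
```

View pics/pins.png

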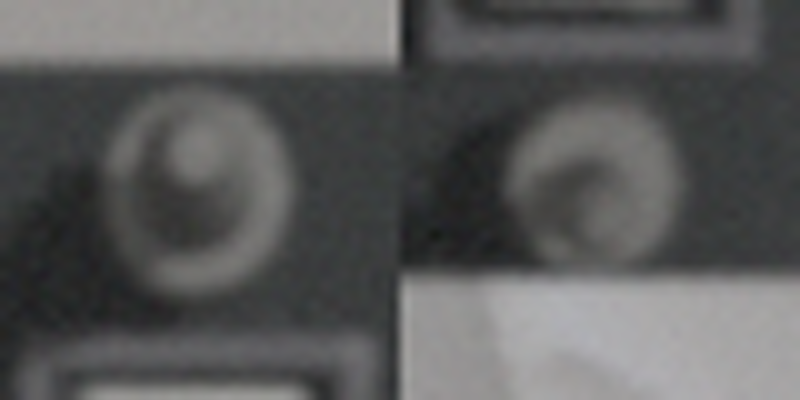

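Run:
```python
from h import *
c=cam("wrist");o=sensors.get_obs(); print(o["eef_pos"],o["clock"])
n=ray(c,235+19.9-.45,32+18.6-.45,.048); s=ray(c,235+19.5-.45,135+18.0-.45,.048)
nt=ray(c,235+20-.45,32+14.8-.45,.072); s_t=ray(c,235+20-.45,135+20.5-.45,.072)
for A,B in((n,s),(nt,s_t)):
    d=B-A; print(A.round(4),B.round(4),((A+B)/2).round(4),np.linalg.norm(d),np.degrees(np.arctan2(d[1],d[0])))
m=cv2.inRange(cv2.cvtColor(c["pixels"],cv2.COLOR_RGB2GRAY),0,100)[30:170,205:305]
k=max(cv2.findContours(m,0,2)[0],key=cv2.contourArea); r=cv2.minAreaRect(k); b=np.array([ray(c,u+205,v+30,.03) for u,v in cv2.boxPoints(r)]);print(b.mean(0),np.linalg.norm(np.diff(b,axis=0),axis=1))
f=lambda a,b,z:ray(c,150+a/3-.33,b/3-.33,z)
q=np.array([f(203,115,.03),f(428,115,.03),f(411,487,.03),f(215,487,.03)]);print(q.mean(0),np.linalg.norm(np.diff(q,axis=0),axis=1))
for A,B in((q[0],q[3]),(q[1],q[2])): d=B-A;print(np.degrees(np.arctan2(d[1],d[0])))
```

```text
[ 0.67326891 -0.07921084  0.2251354 ] 8.9833
[ 0.5594 -0.0421  0.048 ] [ 0.6586 -0.0726  0.048 ] [ 0.609  -0.0574  0.048 ] 0.10378061496160845 -17.099393898949245
[ 0.5593 -0.0421  0.072 ] [ 0.6567 -0.0716  0.072 ] [ 0.608  -0.0568  0.072 ] 0.10178333097064342 -16.84718728719779
[ 0.60916915 -0.05881932  0.03      ] [0.13267321 0.07947999 0.13266719]
[ 0.60962592 -0.05733083  0.03      ] [0.07843438 0.13256277 0.07768835]
-17.096501819118505
-17.41895024428921
```

Run:
```python
from h import *
go([.36,-.08,.30]); 
print(R.from_euler("z",.295).apply([1,0,0]))
```

```text
shift [0.2995, -0.092, -0.0748] turn [0.0001, -0.0003, -0.2955] rows 7.7 clk 8.9833 pos [ 0.6733 -0.0792  0.2251]
[0.95680214 0.29073985 0.        ]
```

>>> apply_moves(plan=[0.2995,-0.092,-0.075,0,0,-0.296,0.2995,-0.092,-0.075,0,0,-0.296,0.2995,-0.092,-0.075,0,0,-0.296,0.2995,-0.092,-0.075,0,0,-0.296,0.2995,-0.092,-0.075,0,0,-0.296,0.2995,-0.092,-0.075,0,0,-0.296,0.2995,-0.092,-0.075,0,0,-0.296,0.2995,-0.092,-0.075,0,0,-0.296,0.2995,-0.092,-0.075,0,0,-0.296])

```text
clock: 9.73
eef_pos: [0.3554, -0.0796, 0.3021]
tool_rot: [0.0, 1.0, -0.001, 0.002]
ft_force: [-0.4, 0.3, -0.5]
grip_width: 0.0499
```

>>> apply_moves(plan=[0.05,-0.19,0,0,0,0,0.05,-0.19,0,0,0,0,0.05,-0.19,0,0,0,0,0.05,-0.19,0,0,0,0,0.05,-0.19,0,0,0,0,0.05,-0.19,0,0,0,0,0.05,-0.19,0,0,0,0,0.05,-0.19,0,0,0,0])

```text
clock: 10.4
eef_pos: [0.3108, -0.2697, 0.2997]
tool_rot: [0.0, 1.0, 0.0, 0.0]
ft_force: [-0.1, 0.0, -0.6]
grip_width: 0.0498
```

Run:
```python
from h import *
o=sensors.get_obs();print(o["eef_pos"],o["ft_force"],o["clock"],o["joint_pos"])
c=cam("wrist"); crop(c,0,0,512,384,1.5,"pics/w12.png"); crop(c,180,120,330,250,5,"pics/w13.png")
```

```text
[ 0.3107735  -0.26966698  0.29966885] [-0.09011701  0.03629936 -0.55620623] 10.4 [-7.15016518e-01  4.23614726e-02 -5.21915419e-02  1.47583916e+00
  4.33608763e-04 -7.14900693e-01]
```

View pics/w12.png

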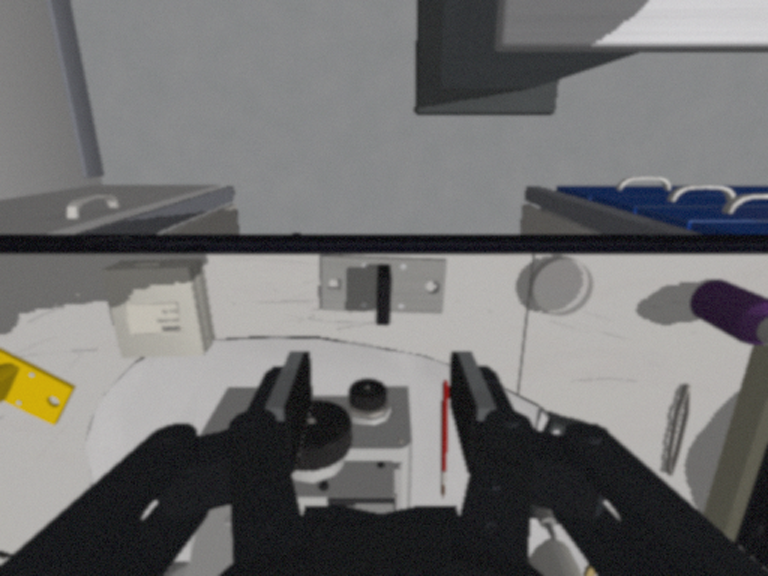

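View pics/w13.png

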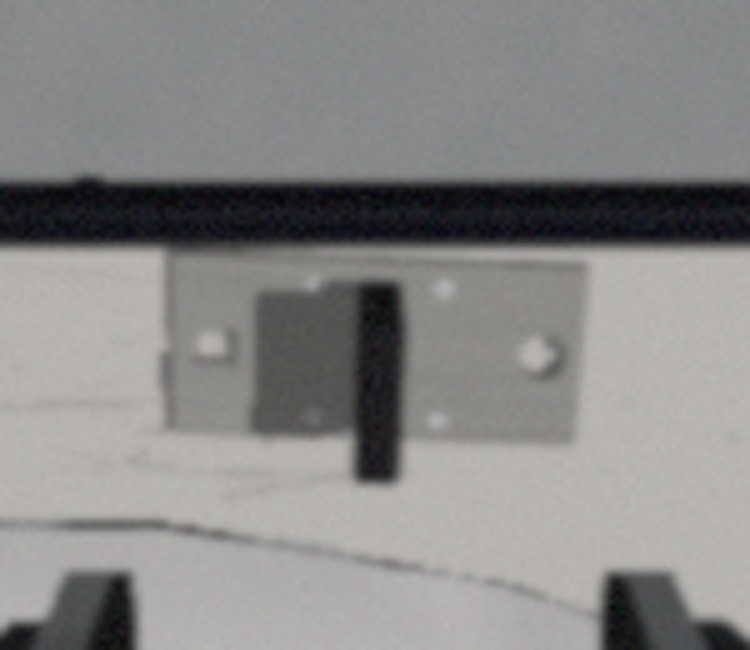

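Run:
```python
from h import *
c=cam("wrist");o=sensors.get_obs()
f=lambda a,b,z:ray(c,180+a/5-.4,120+b/5-.4,z)
q=np.array([f(165,250,.006),f(588,262,.006),f(575,443,.006),f(165,430,.006)]);print(q.round(4),q.mean(0),np.linalg.norm(np.diff(q,axis=0),axis=1))
h=f(538,354,.006);s=f(212,345,.006);d=h-s;print("holes",h,s,(h+s)/2,np.linalg.norm(d),np.degrees(np.arctan2(d[1],d[0])))
r=np.array([f(358,285,.056),f(402,285,.056),f(398,481,.056),f(356,481,.056)]);print("rib",r.round(4),r.mean(0),np.linalg.norm(np.diff(r,axis=0),axis=1))
for A,B in((q[0],q[1]),(q[3],q[2]),(r[1],r[2]),(r[0],r[3])): d=B-A;print(np.degrees(np.arctan2(d[1],d[0])))
# masks
g=cv2.cvtColor(c["pixels"],cv2.COLOR_RGB2GRAY)
m=cv2.inRange(g,0,60)[172:230,235:275]; k=max(cv2.findContours(m,0,2)[0],key=cv2.contourArea); print(cv2.minAreaRect(k))
```

```text
[[ 0.3461 -0.3317  0.006 ]
 [ 0.3498 -0.2002  0.006 ]
 [ 0.4105 -0.2014  0.006 ]
 [ 0.4062 -0.3343  0.006 ]] [ 0.37814959 -0.26688488  0.006     ] [0.13155698 0.06075247 0.13291697]
holes [ 0.38004925 -0.21458664  0.006     ] [ 0.37717164 -0.31810897  0.006     ] [ 0.37861045 -0.26634781  0.006     ] 0.10356232029557447 88.40775816223135
rib [[ 0.343  -0.2714  0.056 ]
 [ 0.3429 -0.2592  0.056 ]
 [ 0.402  -0.2599  0.056 ]
 [ 0.402  -0.2721  0.056 ]] [ 0.37249085 -0.26564996  0.056     ] [0.01218998 0.05906973 0.0121754 ]
88.39739588524252
88.12151750668724
-0.6306606994352055
-0.616510290271805
((19.597288131713867, 23.957014083862305), (8.894683837890625, 38.19481658935547), 2.7263107299804688)
```

>>> apply_moves(plan=[-0.067,0.003,0.02,0,0,0.03,-0.067,0.003,0.05,0,0,0.03,-0.067,0.003,0.09,0,0,0.03,-0.067,0.003,0.13,0,0,0.03,-0.067,0.003,0.17,0,0,0.03,-0.067,0.003,0.2,0,0,0.03,-0.067,0.003,0.2,0,0,0.03,-0.067,0.003,0.2,0,0,0.03])

```text
clock: 11.17
eef_pos: [0.3775, -0.2654, 0.0988]
tool_rot: [0.014, 1.0, 0.001, -0.002]
ft_force: [0.1, -0.4, -0.3]
grip_width: 0.0499
```

Run:
```python
from h import *
go([.378,-.2665,.026],-.03)
c=cam("wrist"); crop(c,0,0,512,384,1.5,"pics/w14.png")
```

```text
shift [-0.0007, -0.0012, 0.0728] turn [0.0022, -0.0031, 0.0025] rows 1.7 clk 11.1667 pos [ 0.3775 -0.2654  0.0988]
```

View pics/w14.png

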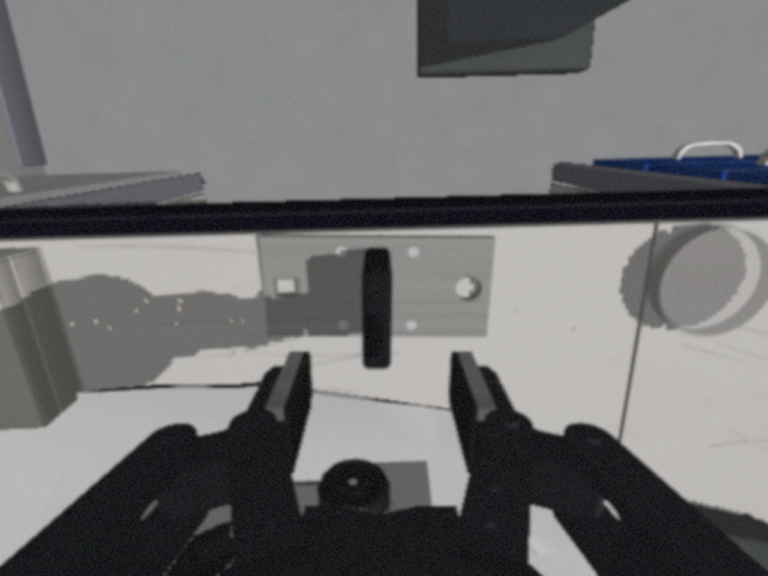

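Slot at (286,286) is rectangular and on the left; the round hole is at (466,287). So cover +y is world +y. Descending.

>>> apply_moves(plan=[0,-0.0015,0.025,0,0,0,0,-0.0015,0.045,0,0,0,0,-0.0015,0.06,0,0,0,0,-0.0015,0.07,0,0,0,0,-0.0015,0.0735,0,0,0,0,-0.0015,0.0735,0,0,0,0,-0.0015,0.0735,0,0,0])

```text
clock: 11.8
eef_pos: [0.3798, -0.2698, 0.028]
tool_rot: [0.015, 1.0, -0.001, 0.002]
ft_force: [0.0, 0.7, 0.5]
grip_width: 0.0495
```

>>> apply_moves(plan=[0,0,0,0,0,0,0,0,0,0,0,0,0,0,0,0,0,0,0,0,0,0,0,0,0,0,0,0,0,0,0,0,0,0,0,0,0,0,0,0,0,0,0,0,0,0,0,0], grip=0.004)

```text
clock: 12.47
eef_pos: [0.3789, -0.2689, 0.027]
tool_rot: [0.015, 1.0, -0.0, 0.001]
ft_force: [0.1, 1.8, 5.6]
grip_width: 0.0127
```

>>> apply_moves(plan=[0,0,-0.01,0,0,0,0,0,-0.03,0,0,0,0,0,-0.06,0,0,0,0,0,-0.1,0,0,0,0,0,-0.14,0,0,0,0,0,-0.16,0,0,0,0,0,-0.16,0,0,0])

```text
clock: 13.05
eef_pos: [0.3808, -0.2708, 0.1913]
tool_rot: [0.015, 1.0, -0.003, 0.004]
ft_force: [0.2, -1.3, -2.1]
grip_width: 0.0132
```

Run:
```python
from h import *
o=sensors.get_obs();print(o["eef_pos"],o["ft_force"],o["grip_width"],R.from_quat(o["tool_rot"]).as_euler("zyx"))
go([.42,-.08,.20],.6)
c=cam("wrist"); crop(c,0,0,512,384,1.5,"pics/w15.png")
```

```text
[ 0.38079229 -0.27081171  0.19126961] [ 0.24760483 -1.339562   -2.09054359] 0.013186656517205797 [-3.11167829  0.00837675  3.1354336 ]
shift [-0.0336, 0.1918, -0.0096] turn [-0.0084, 0.0064, -0.6299] rows 5.0 clk 13.05 pos [ 0.3808 -0.2708  0.1913]
```

View pics/w15.png

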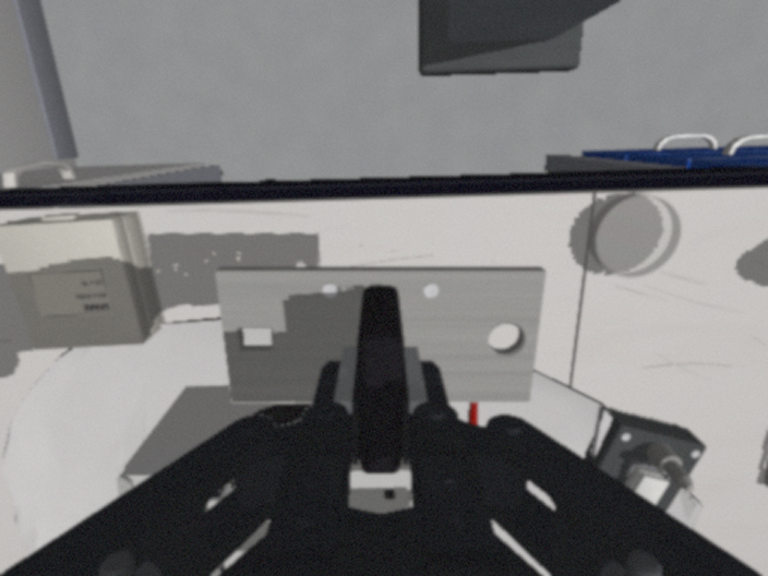

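>>> apply_moves(plan=[0,0.04,-0.01,0,0,0,0,0.08,-0.01,0,0,0,-0.01,0.12,-0.01,0,0,-0.12,-0.02,0.16,-0.01,0,0,-0.24,-0.034,0.192,-0.01,0,0,-0.36,-0.034,0.192,-0.01,0,0,-0.48,-0.034,0.192,-0.01,0,0,-0.6,-0.034,0.192,-0.01,0,0,-0.63,-0.034,0.192,-0.01,0,0,-0.63])

```text
clock: 13.85
eef_pos: [0.4162, -0.0771, 0.1936]
tool_rot: [-0.296, 0.955, 0.001, -0.002]
ft_force: [-0.5, 0.8, -2.7]
grip_width: 0.0127
```

Run:
```python
from h import *
go([.609,-.058,.20],1.274)
```

```text
shift [-0.1697, -0.0933, -0.0073] turn [0.0045, -0.0023, -0.6723] rows 5.4 clk 13.85 pos [ 0.4162 -0.0771  0.1936]
```

>>> apply_moves(plan=[-0.03,-0.017,-0.007,0,0,-0.12,-0.06,-0.033,-0.007,0,0,-0.24,-0.09,-0.05,-0.007,0,0,-0.36,-0.12,-0.066,-0.007,0,0,-0.48,-0.15,-0.083,-0.007,0,0,-0.6,-0.1697,-0.0933,-0.007,0,0,-0.67,-0.1697,-0.0933,-0.007,0,0,-0.672,-0.1697,-0.0933,-0.007,0,0,-0.672,-0.1697,-0.0933,-0.007,0,0,-0.672,-0.1697,-0.0933,-0.007,0,0,-0.672])

```text
clock: 14.68
eef_pos: [0.6091, -0.0593, 0.2021]
tool_rot: [-0.593, 0.805, 0.001, -0.001]
ft_force: [-0.6, -0.4, -2.6]
grip_width: 0.0132
```

Run:
```python
from h import *
go([.609,-.058,.12],1.274)
c=cam("wrist"); crop(c,0,0,512,384,1.5,"pics/w16.png")
```

```text
shift [-0.0013, 0.0002, 0.0821] turn [0.0025, -0.0006, -0.0033] rows 2.0 clk 14.6833 pos [ 0.6091 -0.0593  0.2021]
```

View pics/w16.png

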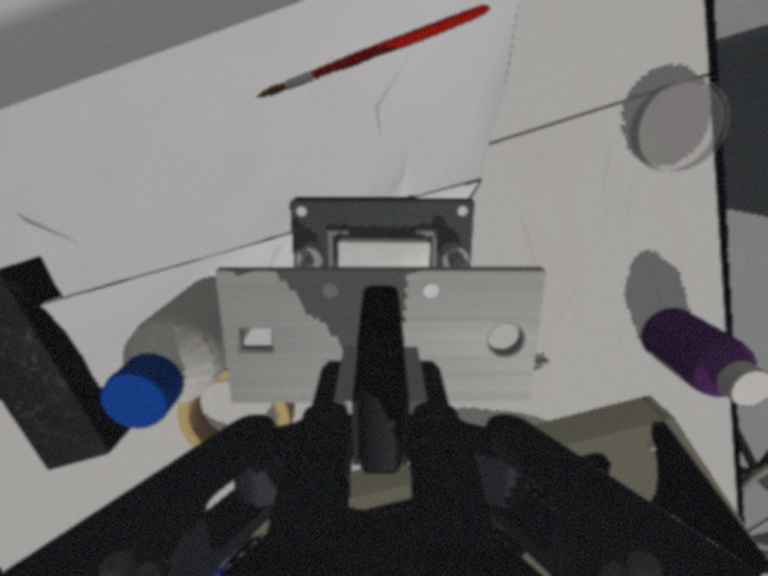

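>>> apply_moves(plan=[-0.0013,0,0.03,0,0,-0.003,-0.0013,0,0.055,0,0,-0.003,-0.0013,0,0.075,0,0,-0.003,-0.0013,0,0.087,0,0,-0.003,-0.0013,0,0.087,0,0,-0.003,-0.0013,0,0.087,0,0,-0.003,-0.0013,0,0.087,0,0,-0.003])

```text
clock: 15.32
eef_pos: [0.6115, -0.058, 0.1176]
tool_rot: [-0.595, 0.804, -0.001, 0.001]
ft_force: [-0.6, 0.9, -2.7]
grip_width: 0.0131
```

Run:
```python
from h import *
o=sensors.get_obs()
go([.609,-.058,.115],1.274)
c=cam("wrist"); crop(c,100,110,400,300,2.6,"pics/w17.png")
print(sensors.get_obs()["eef_pos"])
```

```text
shift [0.0007, 0.0024, 0.0026] turn [-0.0023, 0.0005, 0.0007] rows 0.1 clk 15.3167 pos [ 0.6115 -0.058   0.1176]
[ 0.61187587 -0.058028    0.11793247]
```

View pics/w17.png

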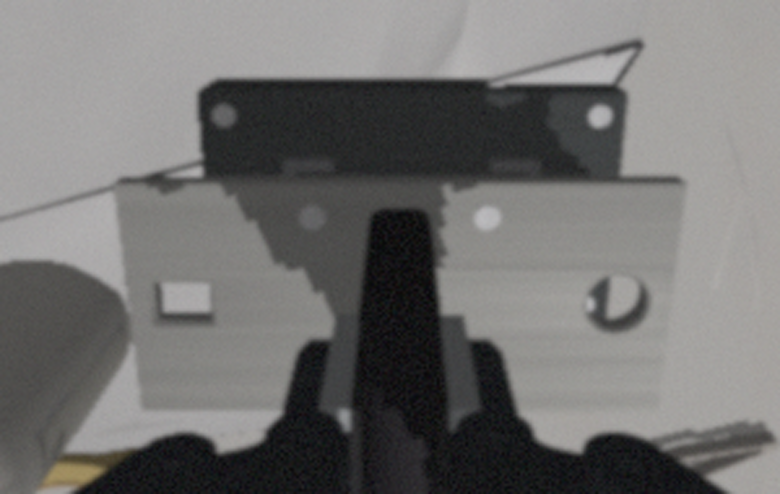

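```bash
cat > tf.py <<'E'
from h import *
def loc(c,u,v,tz):
    "point in tool frame on plane tool z=tz"
    P=np.array(c["tool_from_camera"]);d=P[:3,:3]@np.array([(u-c["cx"])/c["fx"],-(v-c["cy"])/c["fy"],-1.]);s=(tz-P[2,3])/d[2];return P[:3,3]+s*d
E
python3 - <<'E'
from tf import *
o=sensors.get_obs();z=o["eef_pos"][2];print(z)
c=cam("wrist")
im=c["pixels"]
a=im[125:165,170:210,::-1]; b=im[125:165,310:350,::-1]
cv2.imwrite("pics/corn.png",cv2.resize(np.hstack([a,b]),None,fx=9.5,fy=9.5,interpolation=cv2.INTER_CUBIC))
a=im[205:245,150:190,::-1]; b=im[205:245,315:355,::-1]
cv2.imwrite("pics/hol.png",cv2.resize(np.hstack([a,b]),None,fx=9.5,fy=9.5,interpolation=cv2.INTER_CUBIC))
E
```

```text
0.11793246965302731
```

View pics/corn.png

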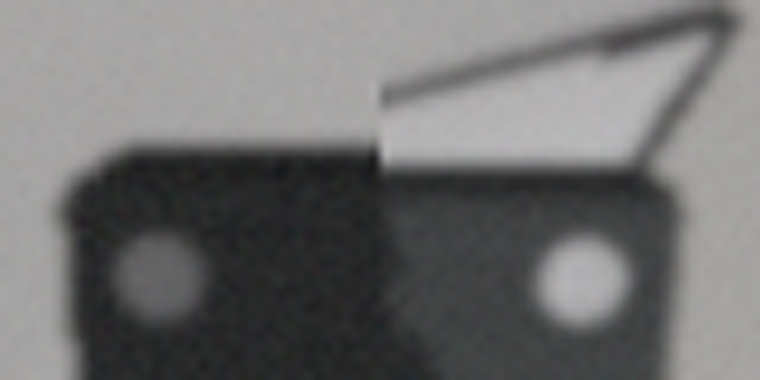

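View pics/hol.png

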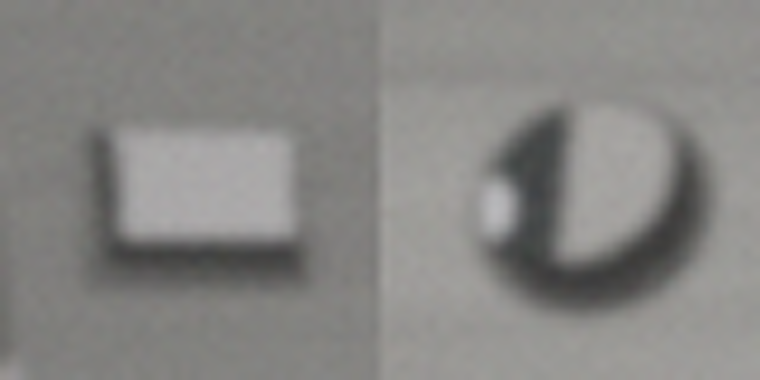

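Run:
```python
from tf import *
o=sensors.get_obs();z=o["eef_pos"][2]
c=optics.camera("wrist")
h=loc(c,337.0,226.1,.021);s=loc(c,170.1,225.9,.021);print("hole",h,"slot",s,"mid",(h+s)/2,np.linalg.norm(h-s))
L=loc(c,186.4,154.0,z-.03);Rr=loc(c,330.9,154.1,z-.03);print("screws",L,Rr,"mid",(L+Rr)/2,np.linalg.norm(L-Rr))
# plate corners
f=lambda a,b:loc(c,100+a/2.6-.3,110+b/2.6-.3,.021)
print("plate",f(117,181),f(685,181),f(660,408),f(142,408))
# screws geometry from w11 pose
e=np.array([.6733,-.0792,.2245])
def g(a,b): return loc(c,150+a/3-.33,b/3-.33,.2245-.03)
q=np.array([g(222,140),g(405,140),g(395,467),g(230,467)]);print(q,np.linalg.norm(np.diff(q,axis=0),axis=1),q.mean(0))
```

```text
hole [0.0007529  0.05050594 0.021     ] slot [ 0.00083577 -0.05319152  0.021     ] mid [ 0.00079433 -0.00134279  0.021     ] 0.10369749054759965
screws [ 0.03246433 -0.05548784  0.08796744] [0.03241872 0.0610197  0.08796744] mid [0.03244152 0.00276593 0.08796744] 0.1165075533670608
plate [ 0.03100474 -0.06543438  0.021     ] [0.03105355 0.06314278 0.021     ] [-0.02834969  0.06394851  0.021     ] [-0.02843483 -0.06613596  0.021     ]
[[ 0.12576718 -0.03285697  0.1945    ]
 [ 0.12577048  0.03143708  0.1945    ]
 [ 0.0091825   0.0314887   0.1945    ]
 [ 0.00916216 -0.03342897  0.1945    ]] [0.06429405 0.11658799 0.06491768] [ 0.06747058 -0.00084004  0.1945    ]
```

Run:
```python
from tf import *
for i in range(2):
    c=optics.camera("wrist"); print(c["tool_from_camera"].round(5).tolist(),c["fx"],c["cx"],c["cy"])
```

```text
[[0.00016, 0.94938, 0.31413, 0.07949], [1.0, -0.00039, 0.00067, -0.00141], [0.00076, 0.31413, -0.94938, -0.14272], [0.0, 0.0, 0.0, 1.0]] 289.9516635859822 253.25819410296094 188.5226567399082
[[0.00016, 0.94938, 0.31413, 0.07949], [1.0, -0.00039, 0.00067, -0.00141], [0.00076, 0.31413, -0.94938, -0.14272], [0.0, 0.0, 0.0, 1.0]] 289.9516635859822 253.25819410296094 188.5226567399082
```

>>> apply_moves(plan=[-0.0007,0.002,0.004,0,0,0,-0.0007,0.004,0.008,0,0,0,-0.0007,0.004,0.012,0,0,0,-0.0007,0.004,0.0145,0,0,0,-0.0007,0.004,0.0145,0,0,0,-0.0007,0.004,0.0145,0,0,0,-0.0007,0.004,0.0145,0,0,0])

```text
clock: 16.15
eef_pos: [0.6075, -0.056, 0.1014]
tool_rot: [-0.595, 0.804, -0.0, 0.0]
ft_force: [0.7, 0.4, -2.3]
grip_width: 0.0132
```

```bash
cat > v.py <<'E'
from tf import *
import sys
n=sys.argv[1]
o=sensors.get_obs();print(o["eef_pos"],o["ft_force"],o["clock"],R.from_quat(o["tool_rot"]).as_matrix().round(4).tolist())
c=cam("wrist"); im=c["pixels"]; print(np.round(c["tool_from_camera"][:3,3],4))
crop(c,100,100,400,290,2.6,f"pics/{n}a.png")
a=im[205:245,150:190,::-1]; b=im[205:245,315:355,::-1]
cv2.imwrite(f"pics/{n}b.png",cv2.resize(np.hstack([a,b]),None,fx=9.5,fy=9.5,interpolation=cv2.INTER_CUBIC))
E
python3 v.py p1
```

```text
[ 0.6074653  -0.05596169  0.1014357 ] [ 0.71824295  0.41430642 -2.34831703] 16.15 [[-0.2913, -0.9566, 0.0001], [-0.9566, 0.2913, 0.0], [-0.0, -0.0001, -1.0]]
[ 0.0795 -0.0014 -0.1427]
```

View pics/p1a.png

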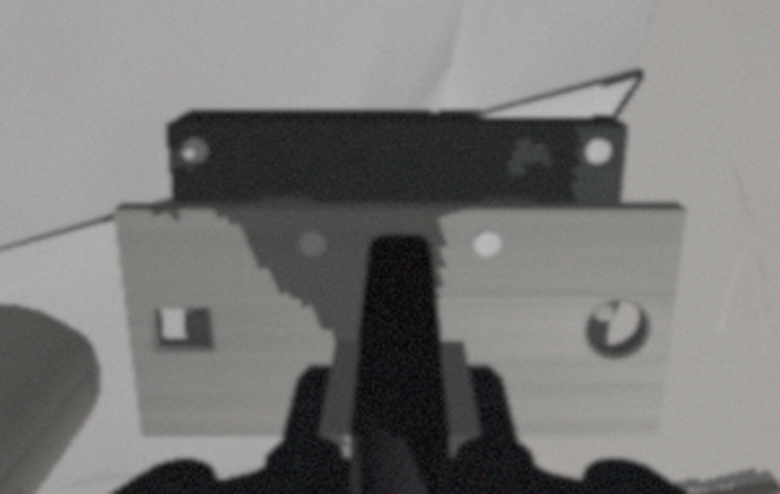

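View pics/p1b.png

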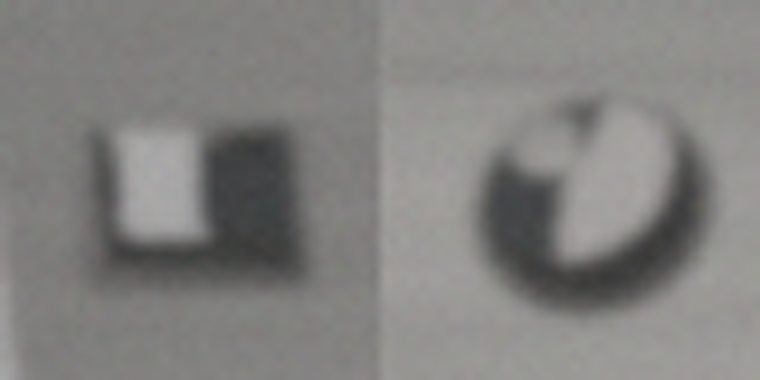

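Run:
```python
from tf import *
o=sensors.get_obs();z=o["eef_pos"][2]
c=optics.camera("wrist")
h=loc(c,337.0,226.1,.021);s=loc(c,170.1,225.9,.021);t=loc(c,331.9,218.5,z-.072);print(h,s,t,t-h)
k=lambda a,b:loc(c,100+a/2.6-.3,100+b/2.6-.3,z-.03)
L,Rr=k(193,151),k(598,151.5);m=(L+Rr)/2;print(L,Rr,m,Rr-L)
print("base ctr",m[0]-.0323,m[1],"cover",((h+s)/2)[:2])
# left base end edge through slot
e=loc(c,150+208/9.5-.45,205+190/9.5-.45,z-.03);print("end edge y",e)
e=loc(c,315+(556-380)/9.5-.45,205+220/9.5-.45,z-.03);print("end edge y R",e)
```

```text
[0.00075101 0.05050757 0.021     ] [ 0.0008339  -0.05319307  0.021     ] [0.0020442  0.04943049 0.02957504] [ 0.00129319 -0.00107708  0.00857504]
[ 0.0329234  -0.06123584  0.07157504] [0.03281367 0.05593131 0.07157504] [ 0.03286853 -0.00265227  0.07157504] [-1.09724372e-04  1.17167152e-01  0.00000000e+00]
base ctr 0.0005685329598667382 -0.0026522688665165974 cover [ 0.00079245 -0.00134275]
end edge y [-0.02225744 -0.06798969  0.07157504]
end edge y R [-0.02501601  0.063479    0.07157504]
```

>>> apply_moves(plan=[0.0006,-0.0011,0,0,0,0,0.0006,-0.0011,0.002,0,0,0,0.0006,-0.0011,0.004,0,0,0,0.0006,-0.0011,0.006,0,0,0,0.0006,-0.0011,0.007,0,0,0,0.0006,-0.0011,0.007,0,0,0,0.0006,-0.0011,0.007,0,0,0])

```text
clock: 16.83
eef_pos: [0.608, -0.0568, 0.0943]
tool_rot: [-0.595, 0.804, 0.0, -0.0]
ft_force: [-0.6, -0.2, -1.9]
grip_width: 0.0129
```

```bash
python3 v.py p2
```

```text
[ 0.60804808 -0.05683053  0.09426421] [-0.57204703 -0.22106291 -1.92185153] 16.8333 [[-0.2913, -0.9566, -0.0005], [-0.9566, 0.2913, 0.0], [0.0001, 0.0004, -1.0]]
[ 0.0795 -0.0014 -0.1427]
```

View pics/p2b.png

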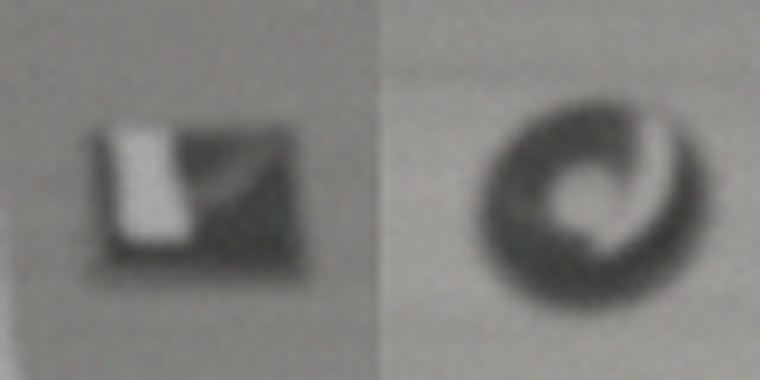

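>>> apply_moves(plan=[0.0001,-0.0003,0.001,0,0,0,0.0001,-0.0003,0.002,0,0,0,0.0001,-0.0003,0.003,0,0,0,0.0001,-0.0003,0.004,0,0,0,0.0001,-0.0003,0.005,0,0,0,0.0001,-0.0003,0.006,0,0,0,0.0001,-0.0003,0.006,0,0,0])

```text
clock: 17.47
eef_pos: [0.6083, -0.057, 0.0882]
tool_rot: [-0.595, 0.804, 0.0, -0.0]
ft_force: [-0.3, 0.2, -2.5]
grip_width: 0.0132
```

```bash
python3 v.py p3
```

```text
[ 0.60826868 -0.05700778  0.08815352] [-0.29016258  0.17819665 -2.53409893] 17.4667 [[-0.2913, -0.9566, -0.0005], [-0.9566, 0.2913, 0.0], [0.0001, 0.0005, -1.0]]
[ 0.0795 -0.0014 -0.1427]
```

View pics/p3b.png

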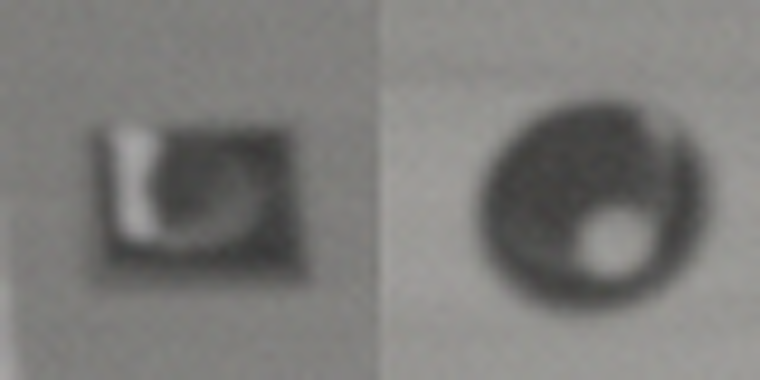

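View pics/p3a.png

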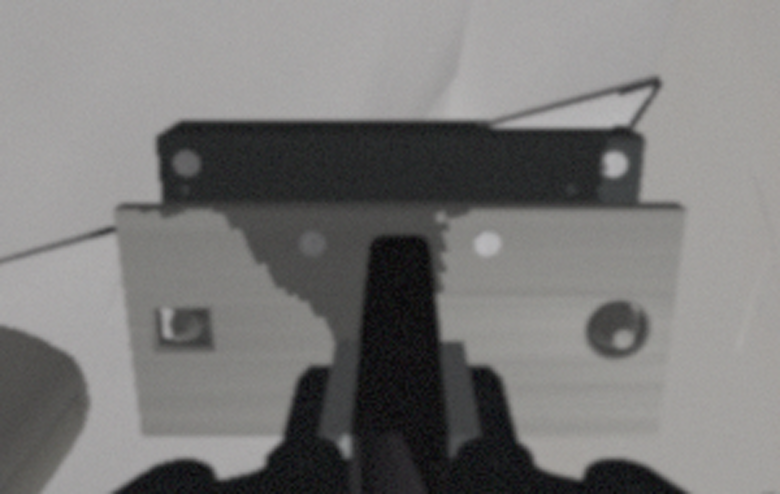

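Both pins are through their holes with no added force. Lowering further.

>>> apply_moves(plan=[0,0,0.001,0,0,0,0,0,0.002,0,0,0,0,0,0.003,0,0,0,0,0,0.004,0,0,0,0,0,0.005,0,0,0,0,0,0.006,0,0,0,0,0,0.007,0,0,0,0,0,0.008,0,0,0,0,0,0.008,0,0,0])

```text
clock: 18.27
eef_pos: [0.6083, -0.057, 0.0802]
tool_rot: [-0.595, 0.804, 0.0, -0.0]
ft_force: [0.5, 0.1, -3.0]
grip_width: 0.0132
```

```bash
python3 v.py p4
```

```text
[ 0.60828365 -0.05701576  0.08016933] [ 0.51456926  0.12395417 -3.01292891] 18.2667 [[-0.2913, -0.9566, -0.0005], [-0.9566, 0.2913, 0.0001], [0.0001, 0.0005, -1.0]]
[ 0.0795 -0.0014 -0.1427]
```

View pics/p4a.png

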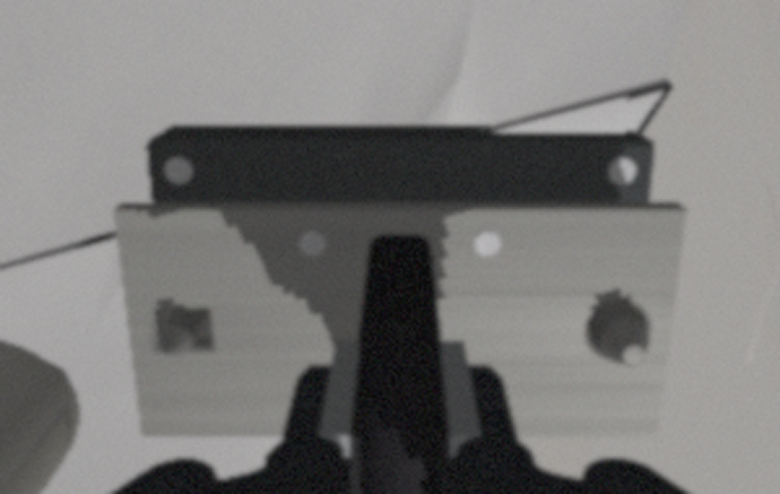

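>>> apply_moves(plan=[0,0,0.001,0,0,0,0,0,0.002,0,0,0,0,0,0.003,0,0,0,0,0,0.0035,0,0,0,0,0,0.0035,0,0,0])

```text
clock: 18.73
eef_pos: [0.6083, -0.057, 0.0767]
tool_rot: [-0.595, 0.804, 0.0, -0.0]
ft_force: [0.2, -0.3, -2.6]
grip_width: 0.0132
```

>>> apply_moves(plan=[0,0,0.0005,0,0,0,0,0,0.001,0,0,0,0,0,0.001,0,0,0])

```text
clock: 18.98
eef_pos: [0.6084, -0.057, 0.0759]
tool_rot: [-0.595, 0.804, 0.0, -0.0]
ft_force: [-0.4, -0.2, -2.4]
grip_width: 0.0132
```

>>> apply_moves(plan=[0,0,0.0004,0,0,0,0,0,0.0008,0,0,0,0,0,0.0008,0,0,0])

```text
clock: 19.23
eef_pos: [0.6085, -0.057, 0.0751]
tool_rot: [-0.595, 0.804, -0.0, 0.0]
ft_force: [-0.6, 0.5, -3.1]
grip_width: 0.013
```

>>> apply_moves(plan=[0,0,0.0003,0,0,0,0,0,0.0006,0,0,0,0,0,0.0006,0,0,0])

```text
clock: 19.48
eef_pos: [0.6085, -0.057, 0.0751]
tool_rot: [-0.595, 0.804, -0.0, 0.0]
ft_force: [-1.4, -0.2, 2.0]
grip_width: 0.0132
```

>>> apply_moves(plan=[0,0,0.0005,0,0,0,0,0,0.0005,0,0,0,0,0,0.0005,0,0,0])

```text
clock: 19.73
eef_pos: [0.6085, -0.0571, 0.0751]
tool_rot: [-0.595, 0.804, -0.0, 0.0]
ft_force: [-2.3, 0.1, 4.7]
grip_width: 0.0131
```

```bash
python3 v.py p5; python3 -c "
from h import *
print(sensors.get_obs()['ft_torque'])"
```

```text
[ 0.60852785 -0.05705413  0.0750593 ] [-2.34968231  0.0972626   4.66426098] 19.7333 [[-0.2913, -0.9566, 0.0007], [-0.9566, 0.2913, -0.0001], [-0.0001, -0.0007, -1.0]]
[ 0.0795 -0.0014 -0.1427]
[ 0.02838681  0.67071344 -0.07133224]
```

View pics/p5a.png

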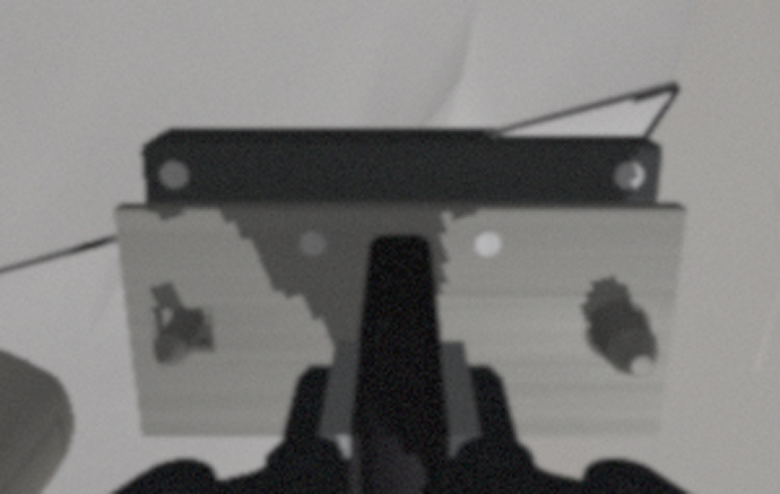

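>>> apply_moves(plan=[0,0,0,0,0,0,0,0,0,0,0,0,0,0,0,0,0,0,0,0,0,0,0,0], grip=0.03)

```text
clock: 20.12
eef_pos: [0.6086, -0.0571, 0.0739]
tool_rot: [-0.595, 0.804, -0.0, 0.0]
ft_force: [0.6, -0.1, 0.3]
grip_width: 0.0299
```

>>> apply_moves(plan=[0,0,-0.005,0,0,0,0,0,-0.02,0,0,0,0,0,-0.045,0,0,0,0,0,-0.08,0,0,0,0,0,-0.12,0,0,0,0,0,-0.14,0,0,0,0,0,-0.14,0,0,0])

```text
clock: 20.7
eef_pos: [0.6118, -0.0573, 0.2213]
tool_rot: [-0.595, 0.803, -0.004, 0.005]
ft_force: [0.8, -0.0, 0.9]
grip_width: 0.0299
```

Run:
```python
from tf import *
o=sensors.get_obs();z=o["eef_pos"][2];print(o["eef_pos"],o["ft_force"],o["grip_width"])
c=cam("wrist"); crop(c,0,0,512,384,1.5,"pics/e1.png")
crop(c,150,100,360,250,3.7,"pics/e2.png")
s=cam("scene"); crop(s,210,155,310,225,7.5,"pics/e3.png")
```

```text
[ 0.61184684 -0.05733946  0.22131936] [ 0.78688695 -0.01716324  0.86298003] 0.029928427124220846
```

View pics/e1.png

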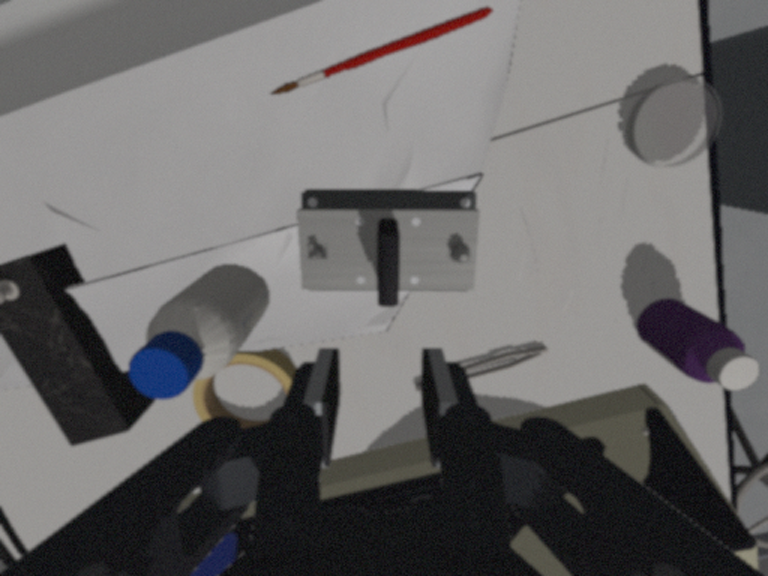

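View pics/e2.png

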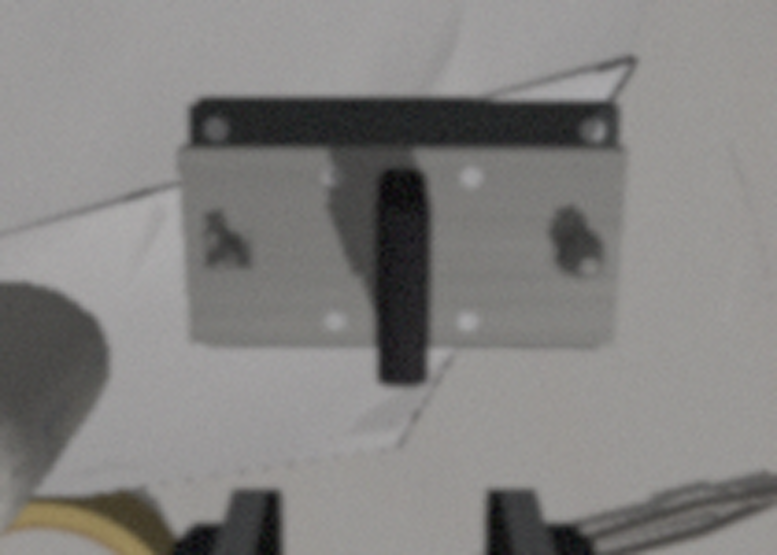

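View pics/e3.png

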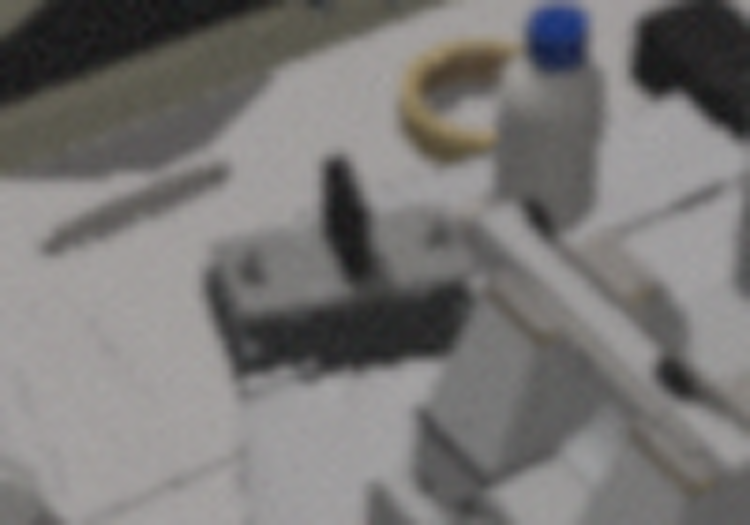

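>>> apply_moves(plan=[0,0,0,0,0,0,0,0,0,0,0,0,0,0,0,0,0,0,0,0,0,0,0,0])

```text
clock: 21.13
eef_pos: [0.6078, -0.057, 0.2126]
tool_rot: [-0.595, 0.804, 0.001, -0.001]
ft_force: [-0.1, -1.0, 0.5]
grip_width: 0.0304
```

Run:
```python
from tf import *
o=sensors.get_obs();print(o["eef_pos"])
c=cam("wrist"); crop(c,150,100,360,250,3.7,"pics/e4.png")
T=R.from_quat(o["tool_rot"])
f=lambda a,b,z:ray(c,150+a/3.7-.36,100+b/3.7-.36,z)
q=np.array([f(181,148,.054),f(627,148,.054),f(612,347,.054),f(192,347,.054)]);print(q.mean(0),np.linalg.norm(np.diff(q,axis=0),axis=1))
t=cam("top");crop(t,140,120,340,250,4,"pics/e5.png")
print(o["ft_force"],o["clock"])
```

```text
[ 0.60780936 -0.05698642  0.21263084]
[ 0.60244568 -0.0592398   0.054     ] [0.12500531 0.05909007 0.12497008]
[-0.14330819 -1.03303702  0.49876847] 21.1333
```

View pics/e4.png

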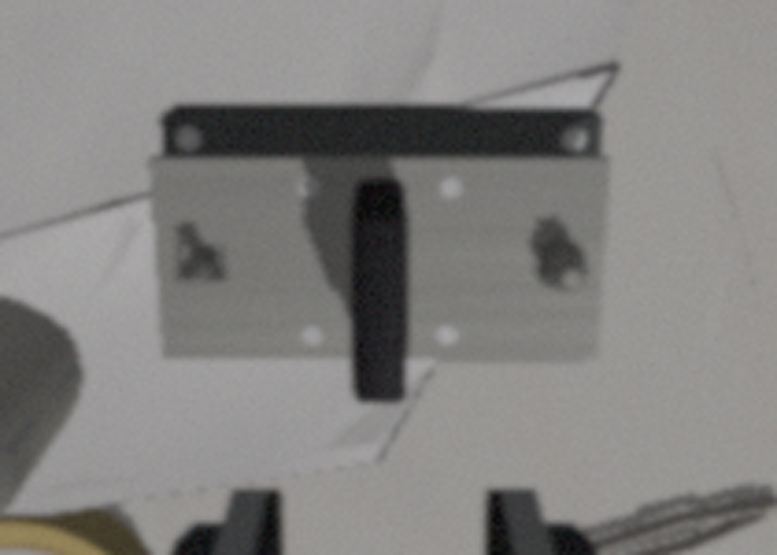

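View pics/e5.png

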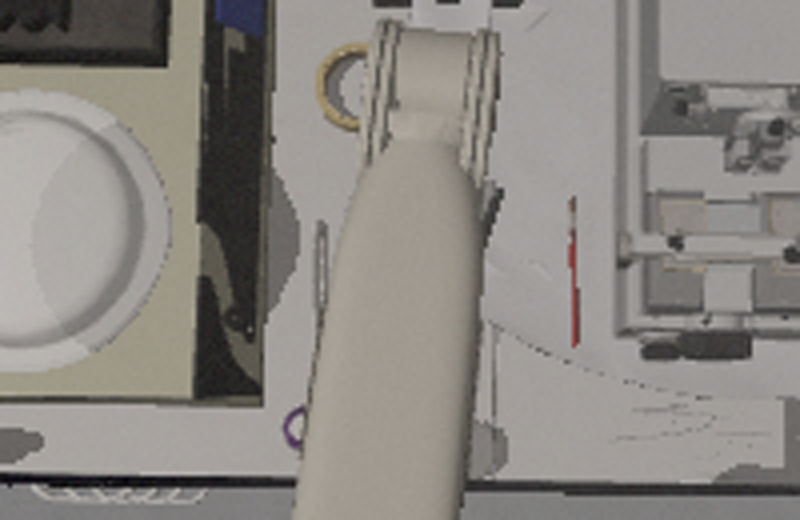

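The pixel corners in that script came from the earlier picture, so its 0.125 m length is wrong. In the settled picture the plate spans 151–608 px, or about 128 mm, which fits a plate at shoulder height. Its edges are parallel to the base, so I'm handing in.

```bash
python3 -c "
from workcell import bot
print(bot.job_done())"
```

```text
the job is handed in; nothing more can be done
None
```

The mailer is flat in the nest and the cover is home on both pins, with the round hole on the thick pin and the slot on the thin pin. I handed the job in at about 21 s, and no verdict came back.

**Mailer:** After release, a picture from above showed it lying within all four corner stops.

**Cover:**
- I lowered it level, correcting position from the camera. It met no added force until it stopped with the tool at 75.1 mm, which puts the underside at 48 mm, the shoulder height.
- A further 0.5 mm of command gave about 5 N upward and no more travel. Only then did I open the fingers and lift straight off.
- Afterwards the plate looked level and parallel to the base, with both pins showing in their holes.

**Checks that disagreed or fell short:**
- The wrist camera's reported calibration shifted by about 2.6 mm sideways during the run, so I aligned the cover by comparing holes and pins within the same picture.
- Two estimates of the cover's cross position differed by about 1.3 mm. A view with the pin tip level with the plate settled it before insertion.
- My last computed check of the plate's position used corner pixels from an earlier picture, so it doesn't count. Re-measuring the settled picture gave a length of about 128 mm against the true 130 mm.
- In the last pictures the bystanders in view looked undisturbed, but the arm hid part of the final top view.

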